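Load the inspection carriage and slide it home under the camera bridge

ROBOT

A 7-joint arm with a two-finger parallel gripper is mounted at the origin on a cart in front of the work surface, level with it; the furniture and walls round the work are solid. World frame = base frame: x ahead of the robot, y to its left, z up, the work surface at z = 0. Lengths are in m, angles in rad, forces in N, time in s.
With the tool pointing down it reaches from about 0.4 to 0.875 m from the base axis. Payload 19.3 kg.
Tool frame: the origin (TCP) lies at the very end of the fingers, on their centre line; the grasp point (between the pads) lies bot.grasp_offset behind it (bot.grasp_offset is the distance from the TCP to the grasp point, in m); z points along the fingers, y is the direction in which the jaws open and shut (so a half turn about z gives the same grasp; the last joint's range is limited). The gripper opens to 85 mm and grips with 20 to 120 N. Pads are 22 mm wide; open, the fingers measure 114 mm over their backs; the gripper's body (76 mm by 85 mm) begins 54 mm behind the grasp point. The pads swing forward as they close: fully open they stand 13 mm farther back than shut.
Start: joints at [-1.213, 0.521, -0.036, 1.599, 0.021, 1.021, -0.113], TCP at [0.259, 0.569, 0.211] pointing down, gripper open.
Joint ranges: [-2.91, 2.91], [-0.3, 2.13], [-1.5, 1.42], [0.17, 2.43], [-1.26, 4.41], [0.16, 1.93], [-2.52, 2.52]. Speed limits (rad/s): [1.89, 1.89, 2.39, 2.39, 3.01, 3.01, 3.01].

INTERFACE

Orientations are given as [roll, pitch, yaw] about the fixed x, y, z axes, in that order (R = Rz(yaw) Ry(pitch) Rx(roll)).
In Python, from workcell import bot gives the robot as it stands. The module is installed in compiled form; this text tells all that it offers.
- The arm moves only by the shell command python3 -m handwheel 'ROWS' [OPENING] [FORCE]. ROWS is JSON, a list of rows, each a list of 6 numbers: the shift along the tool's x, y, z as a fraction of full scale, then the turn, a rotation vector about the tool's x, y, z as a fraction of full scale. In form: [[x, y, z, rx, ry, rz], ...]. A call has 1 to 8 rows; each row shifts and turns the commanded pose from where the row before left it, along the tool's axes as they then stand; what a row does not reach is not made up. Full scale, the value 1, is 0.025 m for a shift and 360 degrees for a turn. A row lasts 1/8 s, in which the tool goes at most 62.5 mm and 10.7 degrees, less where a joint would pass 70% of its speed; a pose out of reach is approached as far as the arm can. A call with a number of a shift or a turn outside -1 to 1 is refused whole. A call with a gripper value outside its range is refused whole. OPENING is the closure, from -1 (fully open) to 1 (shut), set as the call begins (- or left out, the last holds). The fingers move at their own pace and stop on an object; FORCE is the grip in N (left out, the last holds). Time passes only in rows, so rows that do not move let the fingers close. It gives the time, the measured TCP pose, the force and the opening at its end, in the units of the state.
- bot.observe(): the state, without advancing time (a new reading comes with each control period).
- bot.grab_frame(name): name is "side" or "top" or "wrist"; returns a dict with "pixels" (480x640x3 uint8, blue, green, red), "vertical_fov" (degrees; the focal length in pixels is half the picture's height over the tangent of half this angle, whatever the lens; pixels are square), "cx", "cy" (the principal point, pixels), "R" (3x3) and "t" (3): a world point X has camera coordinates R X + t. Camera axes: x right, y down, z forward; pixel columns grow to the right and rows downward; lengths in m; the calibration is good to about 2 mm. A picture is of the moment at which its call begins. There is no depth.
- bot.job_done(): hands the job in, once; it reports no verdict.
Trained networks look in a picture, given as the dict that the camera call returned (one of the last four; its "shot" number tells which), for a name from the list of things; names that differ only in an ending like _2 or _b are one class to them, and where a whole thing is asked for, a point or a joint stands for the part that bears it (a point fixed in the world has none). Each returns a list of dicts, best first, with "score" (0 to 1); they miss things now and then, are a little off and sometimes report something else, mostly with a low value. They report only what shows in the picture. A call takes as long as a camera call.
- bot.trace(picture, thing): "region" (480x640 bool, what is visible of it) and "point" ([column, row] in pixels, amid what is visible of it).
The state is a dict: "clock": time; "qpos": joint angles; "qd": joint speeds; "joint_efforts": joint torques, N m; "position": TCP position; "tool_rot": TCP orientation; "force": force on the tool from outside, world axes, zero at the start; "moment": the same for the moment, N m; "grip_width": finger opening in m.
Only numpy, scipy, OpenCV 4.12 (cv2) and the standard library are available. Lean on these libraries where they do the work, as an engineer would, in place of code of your own. Each camera call takes 0.05 s, during which the arm holds its last target.

TASK

Set the black printed block flat into the blue-framed pocket of the carriage, then slide the carriage by its handle straight in between the guide rails under the white deck, without carriage or block touching the deck. Keep going slowly until it meets the cushioned stop hidden at the back, press it home there with about 10 N for a moment (never over 15 N), then let go and leave it resting against the stop with the block still in its pocket. Leave the other things on the table alone.

Things in the scene. Friction and masses are not known exactly. Their poses are not given: they have to be found in the camera images.
- bridge: Fixed grey bridge, 160 mm deep. Origin on the table under the middle of the deck's front edge; +x runs in under the deck (the sliding direction), z up. Two aluminium guide rails, 15 mm high, inner faces at y = +/-52 mm (104 mm channel) from x = 0 inward; their lead-ins flare out to a 130 mm wide mouth at x = -28 mm. No floor: the carriage slides on the table top. Closed at the back.
- deck: White overhanging deck of the bridge with a black camera head on top. Same origin and axes as the bridge. It covers x = 0 to 160 mm, y = +/-86 mm; underside 46 mm, top 60 mm above the table; the camera head stands on it from x = 75 to 145 mm and reaches 111 mm.
- back_stop: Stop under the deck, out of sight; frame as the bridge's. Its rubber pad (z 3 to 21 mm) faces -x, at x = 85 to 130 mm, set anew each time and not reported: feel for it. It gives like a damped spring: 5 N per mm plus 0.25 N per mm/s, up to 10 mm, so push at under 20 mm/s. Let go, it pushes the carriage back a few mm at most, till table friction holds it.
- carriage: Flat aluminium specimen carriage, 0.4 to 0.6 kg, loose on the table in front of the bridge. Base plate 180 (x) x 100 (y) x 5 mm; a blue bumper along the nose, 22 mm high, meets the stop. Origin at the middle of its underside; +x goes in first. Home: origin at x = -5 to 40 mm in the bridge's frame. Friction takes 1 to 3 N of the push, more when it is pressed down: judge the push from that level.
- pocket (a point): Middle of the pocket floor on the carriage, 40 mm ahead of its origin (carriage +x), 5 mm above the table. Pocket inside 33 mm (carriage x) x 42 mm (carriage y), blue frame 4 mm high above the floor.
- handle (a point): Grip point of the carriage's black upright handle fin: on its centre line, 70 mm behind the origin (carriage -x), 36 mm above the table. The fin is 14 mm thick across carriage y, 30 mm long along carriage x, its top 50 mm above the table; below 10 mm it has a 20 mm wide foot.
- specimen: Black printed drilled block, 27 (x) x 36 (y) x 35 mm, 42 g, standing upright; origin at the middle of its underside. Grasp across its 27 mm sides. In the pocket its 27 mm side lies along carriage x, either way round.
- clip: Bystander: white printed clip, 94 x 50 x 27 mm, origin at the middle of its underside.
- pen: Bystander: blue and white pen, 17 x 135 x 16 mm, origin at the middle of its underside.

How it is judged:
On the way, in this order (a step that is already met when the one before it is completed fails the run):
1. the block stands flat in the carriage's pocket, let go (horizontal distance between specimen and pocket below 0.007 m and z of specimen in the frame of carriage between 0.003 and 0.0068 m and angle between specimen's own z axis and vertical below 0.06 rad and contact force between specimen and the fingers below 0.1 N), for 0.2 s.
2. the carriage, straight in the channel with the block in its pocket, is pressed against the cushioned stop with at least 5 N (contact force between carriage and back_stop above 5 N and x of carriage in the frame of bridge above -0.009 m and angle between the x axis of carriage and the x axis of bridge, either way round below 0.05 rad and horizontal distance between specimen and pocket below 0.007 m), for 0.2 s.
At the end, for the whole second after the job is handed in: The carriage rests flat on the table under the deck, straight in the channel within 0.05 rad, at rest and still touching the stop's pad (more than 0.2 N), its origin no more than 9 mm outside the deck's front edge; the block stands flat in the pocket, within 7 mm of its middle (contact force between carriage and back_stop above 0.2 N and x of carriage in the frame of bridge above -0.009 m and angle between the x axis of carriage and the x axis of bridge, either way round below 0.05 rad and height (world z) of carriage below 0.003 m and angle between carriage's own z axis and vertical below 0.03 rad and linear speed of carriage below 0.01 m/s and horizontal distance between specimen and pocket below 0.007 m and z of specimen in the frame of carriage below 0.0068 m and angle between specimen's own z axis and vertical below 0.06 rad).
It fails at once if carriage or block touches the deck with more than 1 N (contact force between any of carriage, specimen and deck above 1 N).
It fails at once if the carriage is pushed against stop, rails or bridge with more than 16 N (contact force between carriage and bridge above 16 N).
It fails at once if a loose bystander (clip, pen) is moved by more than 20 mm (distance of any of clip, pen from where it was at the start of the episode above 0.02 m).
It also fails if it takes over 72 s, if anything falls off the work surface, if the arm or the gripper's body presses on something with over 40 N, if the wrist force passes 120 N, or if a joint passes its speed limit or range.

## Working session

There is one attempt and no reset: what is moved stays moved. The work goes in short steps, Python scripts to look and compute and a shell command to move; the robot and the scene stay as the last step left them, time stands still between calls to the robot, and variables do not carry over. Pictures are saved under pics/ and viewed, and the job is handed in when it is done.

```bash
mkdir -p pics
cat > h.py <<'E'
import numpy as np, cv2
from workcell import bot
from scipy.spatial.transform import Rotation as Ro
def grab(n,save=None):
    p=bot.grab_frame(n)
    if save: cv2.imwrite('pics/'+save+'.png',p['pixels'])
    return p
def K(p):
    f=240/np.tan(np.radians(p['vertical_fov'])/2); return f,p['cx'],p['cy']
def proj(p,X):
    X=np.atleast_2d(X); c=X@np.array(p['R']).T+np.array(p['t']); f,cx,cy=K(p)
    return np.c_[f*c[:,0]/c[:,2]+cx,f*c[:,1]/c[:,2]+cy]
def back(p,uv,z):
    uv=np.atleast_2d(uv); f,cx,cy=K(p); R=np.array(p['R']);t=np.array(p['t'])
    d=np.c_[(uv[:,0]-cx)/f,(uv[:,1]-cy)/f,np.ones(len(uv))]@R
    C=-R.T@t
    return C+d*((z-C[2])/d[:,2])[:,None]
E
python3 - <<'E'
from h import *
print(bot.observe(),bot.grasp_offset)
for n in ['side','top','wrist']:
    p=grab(n,n+'0'); print(n,p['vertical_fov'],p['cx'],p['cy'],np.round(-np.array(p['R']).T@p['t'],3),np.round(p['R'],2).tolist())
    if n=='wrist':continue
    for t in ['bridge','deck','carriage','pocket','handle','specimen','clip','pen']:
        try:
            for r in bot.trace(p,t)[:2]:
                m=r['region']; print(n,t,round(r['score'],2),np.round(r['point'],1),m.sum(),np.round(back(p,r['point'],0)[0],3))
        except Exception as e: print(t,e)
E
```

```text
{'clock': 0.0, 'qpos': array([-1.21319132,  0.52200875, -0.03632527,  1.59999333,  0.02118758,
        1.02106851, -0.1128067 ]), 'qd': array([ 1.76611575e-03,  7.23026208e-05, -1.81563203e-03,  1.47928294e-03,
       -1.76434978e-03, -3.70884864e-04,  7.70106428e-04]), 'joint_efforts': array([ 5.30876889e-05, -9.27124214e+01,  1.98060460e+00, -3.69927549e+01,
        1.79512147e-02,  8.20808782e-03, -5.41333702e-05]), 'position': array([0.2591853 , 0.56834658, 0.21073429]), 'tool_rot': array([-3.14050125e+00,  6.71508800e-05,  2.71376241e+00]), 'force': array([-0.59805646,  0.02616845,  0.27421817]), 'moment': array([-0.0119643 ,  0.00675961,  0.0104442 ]), 'grip_width': 0.08541237038042157} 0.0187
side 50.458544730740165 320.3626537854074 243.2576203682566 [ 0.177 -0.795  0.702] [[0.91, -0.42, -0.02], [-0.24, -0.47, -0.85], [0.35, 0.77, -0.53]]
side bridge 0.55 [360.4 213.5] 3665 [0.812 0.331 0.   ]
side carriage 0.77 [290.2 255.5] 1648 [0.549 0.217 0.   ]
side pocket 0.79 [285.8 256. ] 1754 [0.538 0.219 0.   ]
side pocket 0.39 [361.8 216.5] 3714 [0.807 0.314 0.   ]
side handle 0.6
[... 179 characters left out ...]
4.8] 474 [ 0.732 -0.094  0.   ]
top 44.33925726324449 321.2335355475942 234.3041288575109 [0.487 0.127 1.249] [[-0.03, -1.0, 0.0], [-1.0, 0.03, -0.09], [0.09, -0.0, -1.0]]
top bridge 0.63 [250.7 155.9] 7763 [0.771 0.269 0.   ]
top deck 0.77 [252.7 154.4] 6426 [0.774 0.265 0.   ]
top carriage 0.82 [279.7 259.6] 4105 [0.546 0.211 0.   ]
top pocket 0.86 [281.  260.4] 4158 [0.544 0.209 0.   ]
top specimen 0.86 [478.3 275.1] 253 [ 0.502 -0.208  0.   ]
top clip 0.54 [424.8 179.1] 223 [ 0.711 -0.104  0.   ]
top pen 0.82 [154.9 314.6] 473 [0.437 0.476 0.   ]
wrist 68.60354982650651 318.8147688073542 238.96383841655052 [0.193 0.599 0.375] [[0.42, 0.91, -0.0], [0.87, -0.4, 0.29], [0.26, -0.12, -0.96]]
```

View pics/top0.png

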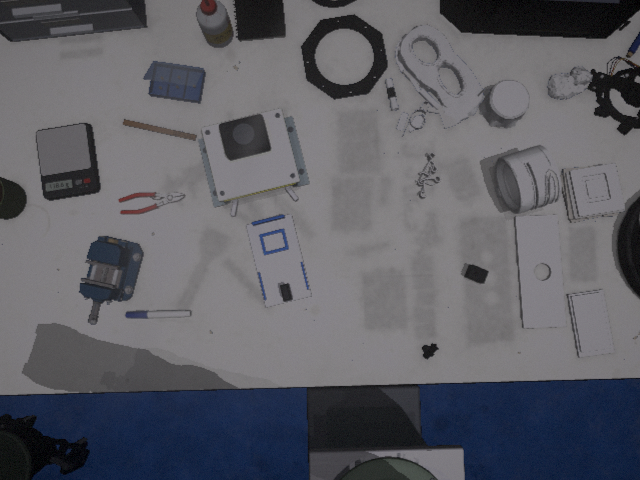

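View pics/side0.png

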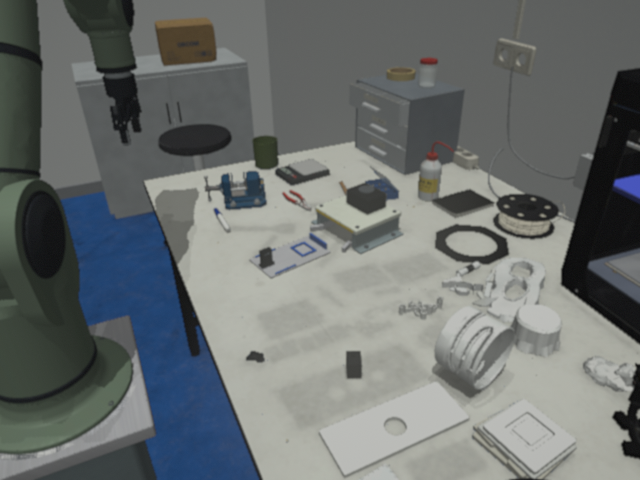

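View pics/wrist0.png

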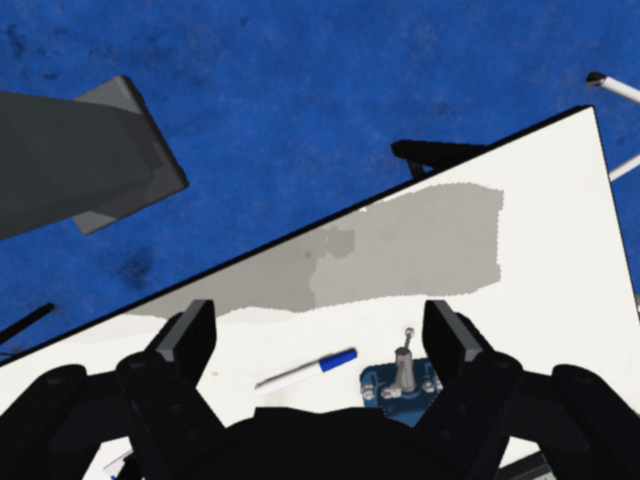

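Run:
```python
from h import *
p=grab('top')
im=p['pixels']; a=cv2.resize(im[95:320,180:330],None,fx=3.5,fy=3.5,interpolation=cv2.INTER_CUBIC)
b=cv2.resize(im[255:295,450:500],None,fx=5,fy=5,interpolation=cv2.INTER_CUBIC)
out=np.zeros((600,800,3),np.uint8); a=cv2.resize(a,None,fx=600/a.shape[0],fy=600/a.shape[0]); print(a.shape); out[:,:a.shape[1]]=a; out[:b.shape[0],410:410+b.shape[1]]=b
out=cv2.convertScaleAbs(out,alpha=1.5)
cv2.imwrite('pics/z0.png',out)
for t in ['carriage','specimen','deck','clip','pen']:
    for r in bot.trace(p,t)[:1]:
        c,_=cv2.findContours(r['region'].astype(np.uint8),0,2); c=max(c,key=cv2.contourArea)
        bx=cv2.boxPoints(cv2.minAreaRect(c)); print(t,r['score'],bx.round(1).tolist())
        z={'deck':.06,'specimen':.035}.get(t,.005); w=back(p,bx,z); print(w.round(4)[:,:2].tolist(), w.mean(0).round(4), np.linalg.norm(np.diff(w,axis=0),axis=1).round(4), [round(float(np.degrees(np.arctan2(*(w[i+1]-w[i])[1::-1]))),1) for i in range(3)])
```

```text
(600, 400, 3)
carriage 0.79 [[244.8000030517578, 223.6999969482422], [291.20001220703125, 212.5], [311.29998779296875, 296.1000061035156], [264.79998779296875, 307.20001220703125]]
[[0.6239, 0.2835], [0.6452, 0.1845], [0.4674, 0.1461], [0.4466, 0.244]] [0.5458 0.2145 0.005 ] [0.1014 0.1819 0.1001] [-77.9, -167.8, 102.0]
specimen 0.53 [[463.20001220703125, 276.5], [469.29998779296875, 262.29998779296875], [489.20001220703125, 270.79998779296875], [483.1000061035156, 285.1000061035156]]
[[0.4998, -0.1678], [0.5288, -0.1818], [0.5102, -0.2219], [0.4813, -0.2079]] [ 0.505  -0.1948  0.035 ] [0.0321 0.0443 0.0321] [-25.8, -114.9, 154.1]
deck 0.56 [[200.39999389648438, 127.5999984741211], [281.3999938964844, 107.4000015258789], [300.1000061035156, 182.1999969482422], [219.10000610351562, 202.5]]
[[0.819, 0.3651], [0.8575, 0.1976], [0.7001, 0.1625], [0.6626, 0.3282]] [0.7598 0.2634 0.06  ] [0.1718 0.1612 0.1698] [-77.1, -167.4, 102.8]
clip 0.8 [[413.6000061035156, 182.60000610351562], [429.20001220703125, 162.3000030517578], [437.5, 168.6999969482422], [421.8999938964844, 189.0]]
[[0.703, -0.0784], [0.7461, -0.1137], [0.7318, -0.1309], [0.6887, -0.0956]] [ 0.7174 -0.1047  0.005 ] [0.0557 0.0224 0.0557] [-39.2, -129.8, 140.7]
```

View pics/z0.png

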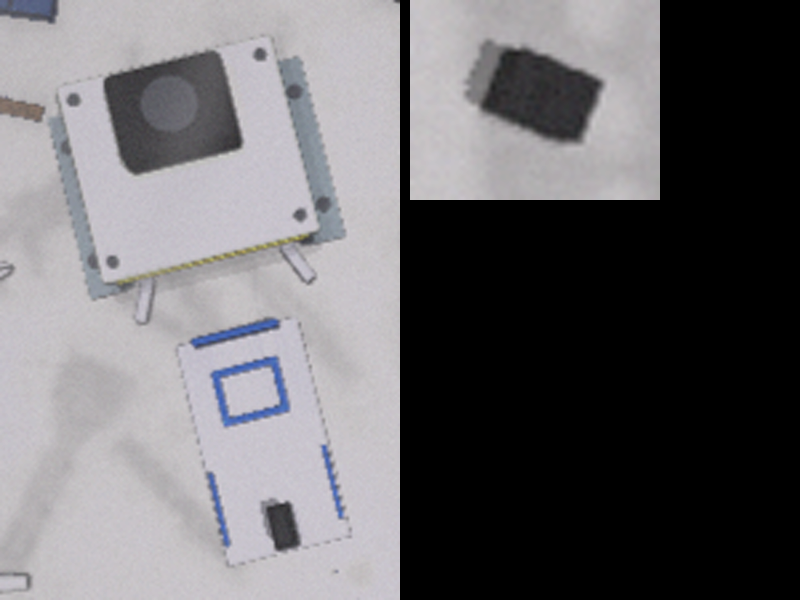

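```bash
python3 -m handwheel '[[0,0,0,0,0,0.0295],[0,0,0,0,0,0.0295],[0,0,0,0,0,0.0295],[0,0,0,0,0,0.0295],[0,0,0,0,0,0.0295],[0,0,0,0,0,0.0295],[0,0,0,0,0,0.0295],[0,0,0,0,0,0.0295]]'
python3 -m handwheel '[[0,0,0,0,0,0.007],[-1,0.83,0,0,0,0],[-1,0.83,0,0,0,0],[-1,0.83,0,0,0,0],[-1,0.83,0,0,0,0],[-1,0.83,0,0,0,0],[-1,0.83,0,0,0,0],[-1,0.83,0,0,0,0]]'
```

```text
clock: 2.25
position: [0.2592, 0.5687, 0.2113]
tool_rot: [-3.142, -0.0, 1.225]
force: [-0.2, 0.1, 0.2]
grip_width: 0.0855
clock: 3.25
position: [0.3287, 0.3511, 0.2114]
tool_rot: [-3.142, -0.0, 1.187]
force: [1.4, 0.3, 0.3]
grip_width: 0.0855
```

```bash
python3 -m handwheel '[[-1,0.83,0,0,0,0],[-1,0.83,0,0,0,0],[-1,0.83,0,0,0,0],[-1,0.83,0,0,0,0],[-1,0.83,0,0,0,0],[-1,0.83,0,0,0,0],[-1,0.83,0,0,0,0],[-1,0.83,0,0,0,0]]'
python3 -m handwheel '[[-1,0.83,0,0,0,0],[-1,0.83,0,0,0,0],[-1,0.83,0,0,0,0],[-1,0.83,0,0,0,0],[-1,0.83,0,0,0,0],[-1,0.83,0,0,0,0],[-1,0.83,0,0,0,0],[-1,0.83,0,0,0,0]]'
python3 - <<'E'
from h import *
p=grab('wrist','w1'); print(bot.observe()['position'])
for r in bot.trace(p,'specimen')[:2]:
    c,_=cv2.findContours(r['region'].astype(np.uint8),0,2); c=max(c,key=cv2.contourArea)
    bx=cv2.boxPoints(cv2.minAreaRect(c)); print(r['score'],r['point'],bx.round(1).tolist(), back(p,bx,.035).round(4).tolist())
E
```

```text
clock: 4.25
position: [0.4078, 0.1035, 0.2115]
tool_rot: [3.141, -0.001, 1.187]
force: [0.6, 0.7, -0.8]
grip_width: 0.0856
clock: 5.25
position: [0.4868, -0.1442, 0.2114]
tool_rot: [3.141, -0.0, 1.187]
force: [0.0, 0.4, -0.4]
grip_width: 0.0853
[ 0.4874584  -0.14800685  0.21166566]
0.61 [352.9, 245.9] [[340.0, 267.70001220703125], [342.1000061035156, 225.8000030517578], [371.6000061035156, 227.1999969482422], [369.5, 269.20001220703125]] [[0.484, -0.2082, 0.035], [0.5021, -0.1671, 0.035], [0.5289, -0.1796, 0.035], [0.5119, -0.2212, 0.035]]
```

View pics/w1.png

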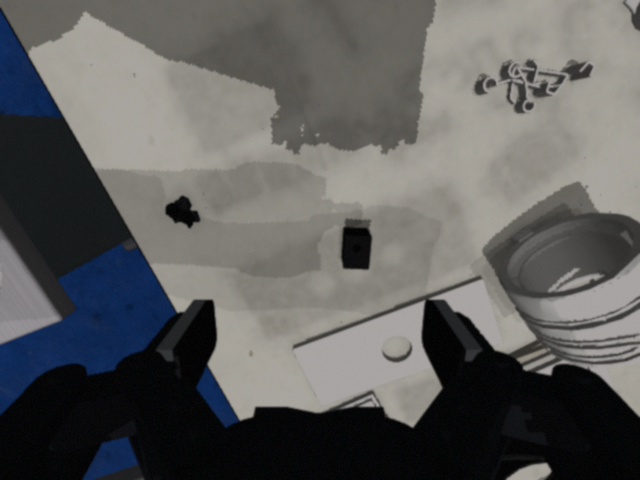

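```bash
python3 -m handwheel '[[-0.38,0.37,0.9,0,0,0],[-0.38,0.37,0.9,0,0,0],[-0.38,0.37,0.9,0,0,0],[-0.38,0.37,0.9,0,0,0],[0,0,0,0,0,0],[0,0,0,0,0,0]]'
python3 - <<'E'
from h import *
p=grab('wrist','w2'); print(bot.observe()['position'],bot.observe()['tool_rot'])
for r in bot.trace(p,'specimen')[:2]:
    c,_=cv2.findContours(r['region'].astype(np.uint8),0,2); c=max(c,key=cv2.contourArea)
    bx=cv2.boxPoints(cv2.minAreaRect(c)); print(r['score'],r['point'],bx.round(1).tolist(), back(p,bx,.035).round(4).tolist())
a=cv2.imread('pics/w1.png')[205:285,310:400]; im=p['pixels'][120:320,220:460]
out=np.zeros((600,800,3),np.uint8)
im=cv2.resize(im,None,fx=3,fy=3,interpolation=cv2.INTER_CUBIC); out[:,:720]=im
out=(255*(out/255.)**.5).astype(np.uint8); cv2.imwrite('pics/z2.png',out)
a=cv2.resize(a,None,fx=6,fy=6,interpolation=cv2.INTER_CUBIC);a=(255*(a/255.)**.5).astype(np.uint8); cv2.imwrite('pics/z1.png',a)
import pickle;pickle.dump({k:p[k] for k in p},open('w2.pkl','wb'))
E
```

```text
clock: 6.1
position: [0.5067, -0.1918, 0.1219]
tool_rot: [3.141, -0.0, 1.187]
force: [-0.0, 0.7, 0.9]
grip_width: 0.0857
[ 0.50685572 -0.19173174  0.12215922] [ 3.14079231e+00 -4.35797839e-04  1.18745085e+00]
0.72 [320.6, 236.4] [[302.3999938964844, 266.3999938964844], [305.79998779296875, 209.1999969482422], [343.20001220703125, 211.39999389648438], [339.79998779296875, 268.6000061035156]] [[0.4857, -0.2094, 0.035], [0.5052, -0.1694, 0.035], [0.5298, -0.1811, 0.035], [0.5115, -0.2217, 0.035]]
```

View pics/z2.png

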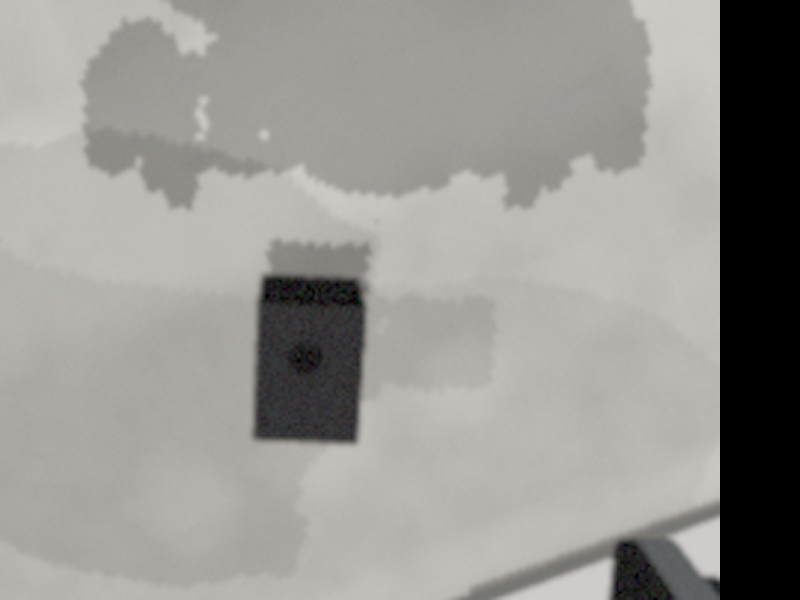

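View pics/z1.png

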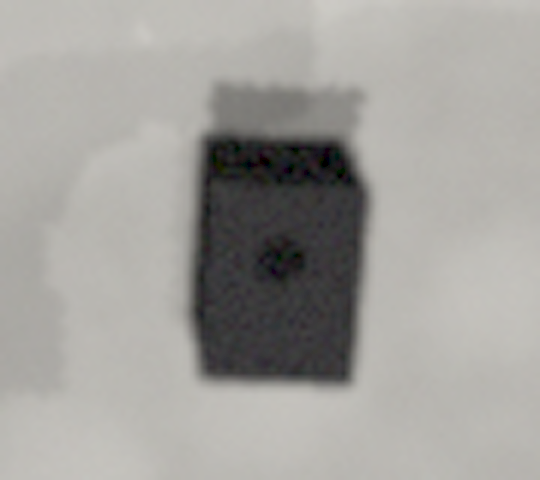

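Run:
```python
from h import *; import pickle
p=pickle.load(open('w2.pkl','rb'))
u=np.array([(261,303),(364,305),(356,441),(254,438)])/3+[220,120]
for z in (.03,.035,.04):
    w=back(p,u,z); print(z,w.mean(0).round(4),np.linalg.norm(np.roll(w,-1,0)-w,axis=1).round(4))
w=back(p,u,.035)
for i,j in((0,1),(3,2),(3,0),(2,1)): print(np.degrees(np.arctan2(*(w[j]-w[i])[1::-1])))
b=np.array([(263,276),(361,278)])/3+[220,120]; print('bottom edge',back(p,b,0).round(4).tolist(),'top edge',w[:2].round(4).tolist())
yaw=1.1875
```

```text
0.03 [ 0.5062 -0.2004  0.03  ] [0.0257 0.0363 0.0264 0.036 ]
0.035 [ 0.5068 -0.1989  0.035 ] [0.0252 0.0356 0.0259 0.0353]
0.04 [ 0.5073 -0.1974  0.04  ] [0.0247 0.0349 0.0254 0.0346]
-23.115669695452123
-23.755768651239183
64.55857991314325
65.78405811461707
bottom edge [[0.5017, -0.1786, 0.0], [0.5266, -0.1892, 0.0]] top edge [[0.5026, -0.1779, 0.035], [0.5258, -0.1878, 0.035]]
```

```bash
python3 -m handwheel '[[-0.26,0.12,0.5,0,0,0.006],[0,0,1,0,0,0],[0,0,1,0,0,0],[0,0,1,0,0,0],[0,0,0.6,0,0,0],[0,0,0.35,0,0,0],[0,0,0,0,0,0]]' && python3 -m handwheel '[[0,0,0,0,0,0],[0,0,0,0,0,0],[0,0,0,0,0,0],[0,0,0,0,0,0],[0,0,0,0,0,0],[0,0,0,0,0,0]]' 1 30
```

```text
clock: 7.08
position: [0.5068, -0.1996, 0.0099]
tool_rot: [-3.141, 0.0, 1.149]
force: [0.5, 0.1, 0.2]
grip_width: 0.0856
clock: 7.82
position: [0.5071, -0.1995, 0.0104]
tool_rot: [3.141, -0.0, 1.149]
force: [-1.3, 1.1, 6.1]
grip_width: 0.0257
```

```bash
python3 -m handwheel '[[0,0,-0.5,0,0,0],[0,0,-1,0,0,0],[0,0,-1,0,0,-0.0254],[0,0,-1,0,0,-0.0254],[0,0,-1,0,0,-0.0254],[0,0,-1,0,0,-0.0254],[0.95,0.48,-0.5,0,0,0],[0.95,0.48,0,0,0,0]]' && python3 -m handwheel '[[0.95,0.48,0,0,0,0],[0.95,0.48,0,0,0,0],[0.95,0.48,0,0,0,0],[0.95,0.48,0,0,0,0],[0.95,0.48,0,0,0,0],[0.95,0.48,0,0,0,0],[0.95,0.48,0,0,0,0],[0.95,0.48,0,0,0,0]]'  && python3 -m handwheel '[[0.95,0.48,0,0,0,0],[0.95,0.48,0,0,0,0],[0.95,0.48,0,0,0,0],[0.95,0.48,0,0,0,0],[0,0,0,0,0,0],[0,0,0,0,0,0]]'
python3 - <<'E'
from h import *; import pickle
p=grab('wrist','w3'); o=bot.observe(); print(o['position'],o['tool_rot'],o['grip_width'],o['force'])
pickle.dump(p,open('w3.pkl','wb'))
for t in ('carriage','pocket','bridge'):
  for r in bot.trace(p,t)[:1]:
    c,_=cv2.findContours(r['region'].astype(np.uint8),0,2); c=max(c,key=cv2.contourArea)
    bx=cv2.boxPoints(cv2.minAreaRect(c)); print(t,r['score'],r['point'],bx.round(1).tolist(), back(p,bx,.005).round(4).tolist())
E
```

```text
clock: 8.82
position: [0.5206, -0.1477, 0.1619]
tool_rot: [3.14, 0.001, 1.787]
force: [0.5, 0.4, -0.4]
grip_width: 0.0256
clock: 9.82
position: [0.5731, 0.0589, 0.1609]
tool_rot: [3.141, 0.0, 1.787]
force: [0.0, -1.0, 0.3]
grip_width: 0.0255
clock: 10.58
position: [0.5994, 0.1609, 0.1602]
tool_rot: [-3.142, 0.001, 1.787]
force: [-0.4, -0.3, -0.6]
grip_width: 0.0259
[0.59944266 0.16058049 0.1602408 ] [-3.14151674e+00  5.13576817e-04  1.78673901e+00] 0.025808297904398626 [ 0.10474709 -0.74570822 -1.22910015]
carriage 0.73 [272.6, 142.7] [[154.0, 83.0], [381.0, 83.0], [381.0, 200.0], [154.0, 200.0]] [[0.44, 0.2418, 0.005], [0.6251, 0.2824, 0.005], [0.6512, 0.1871, 0.005], [0.4481, 0.1425, 0.005]]
pocket 0.94 [272.2, 140.2] [[155.0, 83.0], [380.0, 83.0], [380.0, 201.0], [155.0, 201.0]] [[0.4408, 0.242, 0.005], [0.6243, 0.2822, 0.005], [0.6505, 0.1861, 0.005], [0.4491, 0.1417, 0.005]]
bridge 0.81 [543.8, 129.3] [[398.0, 2.0], [639.0, 2.0], [639.0, 256.0], [398.0, 256.0]] [[0.6227, 0.3419, 0.005], [0.8074, 0.3823, 0.005], [0.9066, 0.1879, 0.005], [0.6814, 0.1382, 0.005]]
```

View pics/w3.png

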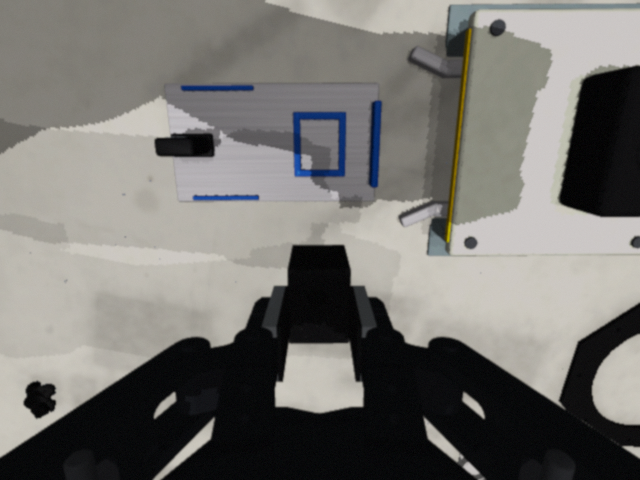

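Run:
```python
from h import *; import pickle
p=pickle.load(open('w3.pkl','rb')); im=p['pixels']
hsv=cv2.cvtColor(im,cv2.COLOR_BGR2HSV)
m=cv2.inRange(hsv,(105,150,60),(130,255,255)); m[:60]=0;m[215:]=0;m[:,:150]=0;m[:,395:]=0
n,l,st,ce=cv2.connectedComponentsWithStats(m)
for i in range(1,n):
    if st[i,4]<40: continue
    c,_=cv2.findContours((l==i).astype(np.uint8),cv2.RETR_CCOMP,cv2.CHAIN_APPROX_NONE)
    for cc in c:
        if len(cc)<20: continue
        bx=cv2.boxPoints(cv2.minAreaRect(cc)); 
        for z in (.005,.009): 
            w=back(p,bx,z); a=w[1]-w[0];b=w[2]-w[1]
            print(i,st[i,4],bx.mean(0).round(1),z,w.mean(0).round(4)[:2],np.linalg.norm(a).round(4),np.linalg.norm(b).round(4),np.degrees(np.arctan2(a[1],a[0])).round(2),np.degrees(np.arctan2(b[1],b[0])).round(2))
def z(r,c,name,s):
    x=cv2.resize(im[r[0]:r[1],c[0]:c[1]],None,fx=s,fy=s,interpolation=cv2.INTER_CUBIC); cv2.imwrite('pics/%s.png'%name,x); print(x.shape)
z((70,215),(145,395),'z3a',3.2)
z((0,265),(390,640),'z3b',2.2)
z((235,350),(250,390),'z3c',5)
```

```text
1 282 [217.   87.5] 0.005 [0.4919 0.2496] 0.0586 0.0023 12.36 -80.76
1 282 [217.   87.5] 0.009 [0.493  0.2494] 0.0579 0.0023 12.36 -80.76
2 555 [375.6 143.5] 0.005 [0.6337 0.2331] 0.0719 0.0056 102.45 10.17
2 555 [375.6 143.5] 0.009 [0.633  0.2331] 0.071 0.0055 102.45 10.17
3 1203 [319.5 144. ] 0.005 [0.5857 0.2228] 0.0524 0.0435 101.21 12.37
3 1203 [319.5 144. ] 0.009 [0.5857 0.2229] 0.0518 0.043 101.21 12.37
3 1203 [319.5 144. ] 0.005 [0.5857 0.223 ] 0.0351 0.044 12.37 -76.63
3 1203 [319.5 144. ] 0.009 [0.5857 0.2231] 0.0347 0.0434 12.37 -76.63
4 222 [225.5 197.5] 0.005 [0.5118 0.1588] 0.0576 0.0028 12.4 -80.52
4 222 [225.5 197.5] 0.009 [0.5127 0.1598] 0.0568 0.0027 12.4 -80.52
(464, 800, 3)
(583, 550, 3)
(575, 700, 3)
```

View pics/z3a.png

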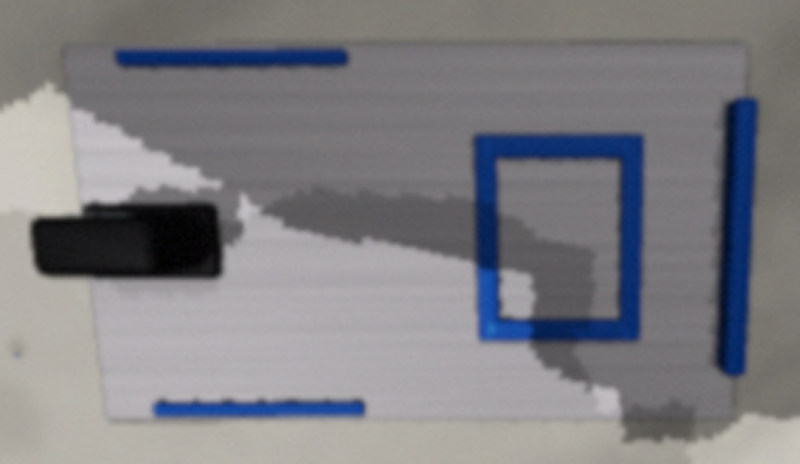

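View pics/z3b.png

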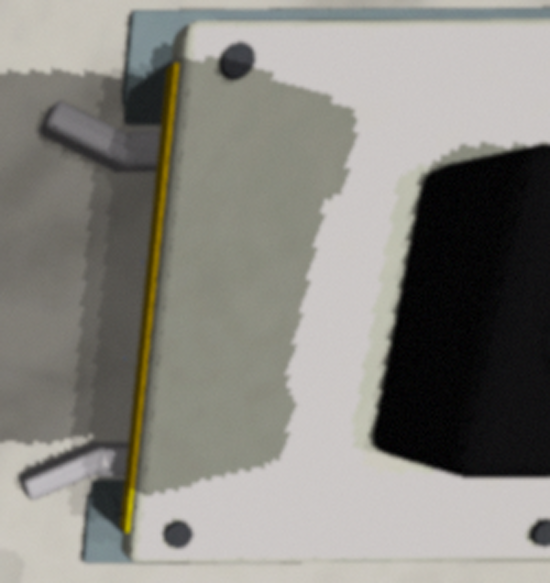

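View pics/z3c.png

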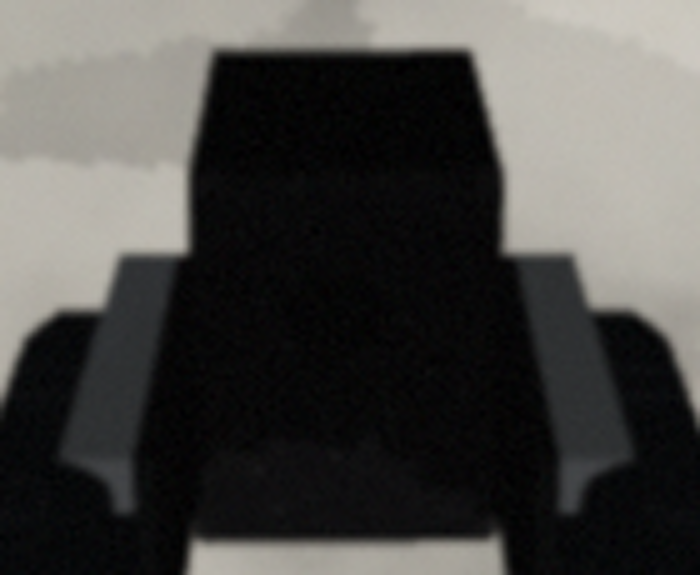

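Run:
```python
from h import *; import pickle
p=pickle.load(open('w3.pkl','rb'))
A=np.radians(12.4); ex=np.array([np.cos(A),np.sin(A)]); ey=np.array([-ex[1],ex[0]])
zb=lambda u:np.array(u)/2.2+[390,0]
w=back(p,zb([(187,22),(131,560)]),.06)[:,:2]; print('deck front corners',w.round(4),np.linalg.norm(w[0]-w[1]),np.degrees(np.arctan2(*(w[0]-w[1])[::-1]))-90,'origin',w.mean(0).round(4))
B=w.mean(0)
r=back(p,zb([(118,170),(42,128),(95,443),(22,480)]),.015)[:,:2]; print('rails rel deck frame',np.c_[(r-B)@ex,(r-B)@ey].round(4)); 
c=np.array([.5466,.2143]); print('carriage in bridge',(c-B)@ex,(c-B)@ey)
cc=back(p,np.array([(64,44),(748,44),(733,417),(106,419)])/3.2+[145,70],.005)[:,:2]; print('plate',cc.round(4),cc.mean(0),np.linalg.norm(np.roll(cc,-1,0)-cc,axis=1));
for i,j in((0,1),(3,2)): print(np.degrees(np.arctan2(*(cc[j]-cc[i])[::-1])))
# block
P=np.array([0.59944,0.16058]);yaw=1.7867; tx=np.array([np.cos(yaw),np.sin(yaw)]);ty=np.array([np.sin(yaw),-np.cos(yaw)])
q=lambda u:np.array(u)/5+[250,235]
for z,u in((.185,[(190,172),(503,172),(190,538),(495,538)]),(.15,[(213,52),(471,52)])):
    w=back(p,q(u),z)[:,:2]-P; print(z,np.c_[w@tx,w@ty].round(4).tolist())
```

```text
deck front corners [[0.6664 0.3294]
 [0.7041 0.1644]] 0.16921761550381414 12.876081658803784 origin [0.6853 0.2469]
rails rel deck frame [[-0.0026  0.0505]
 [-0.0314  0.0644]
 [-0.0016 -0.0504]
 [-0.03   -0.0657]]
carriage in bridge -0.14243962999488746 -0.002068137875455545
plate [[0.449  0.2432]
 [0.6235 0.2814]
 [0.6451 0.1855]
 [0.4698 0.1464]] [0.54683694 0.21413034] [0.17860207 0.09834947 0.1795832  0.09907447]
12.359109435409382
12.590673409435109
0.185 [[0.0183, -0.0132], [0.0183, 0.0133], [-0.0172, -0.0141], [-0.0171, 0.0135]]
0.15 [[0.0177, -0.0139], [0.0177, 0.0129]]
```

```bash
python3 -m handwheel '[[0.845,0,0,0,0,0],[0.845,0,0.5,0,0,0],[0.84,0,0.9,0,0,0],[0,0,1,0,0,0],[0,0,1,0,0,0],[0,0,1,0,0,0],[0,0,0.6,0,0,0],[0,0,0,0,0,0]]'
python3 - <<'E'
from h import *; import pickle
p=grab('wrist','w4'); o=bot.observe(); print(o['position'],o['tool_rot'],o['grip_width'],o['force'])
pickle.dump((p,o),open('w4.pkl','wb'))
E
```

```text
clock: 11.78
position: [0.585, 0.2236, 0.0339]
tool_rot: [-3.14, 0.0, 1.788]
force: [0.2, -0.3, 0.3]
grip_width: 0.0255
[0.58567561 0.22356465 0.03494325] [-3.14121940e+00  7.90674008e-05  1.78795122e+00] 0.025681337098292213 [ 0.91433059 -0.12699761 -0.26593253]
```

View pics/w4.png

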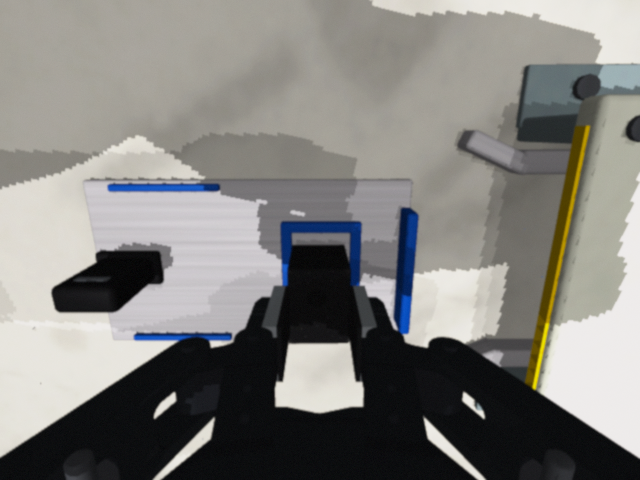

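Run:
```python
from h import *; import pickle
p,o=pickle.load(open('w4.pkl','rb')); im=p['pixels']
x=cv2.resize(im[210:300,260:420],None,fx=5,fy=5,interpolation=cv2.INTER_CUBIC); cv2.imwrite('pics/z4.png',(255*(x/255.)**.6).astype(np.uint8))
```

```text
(no output)
```

View pics/z4.png

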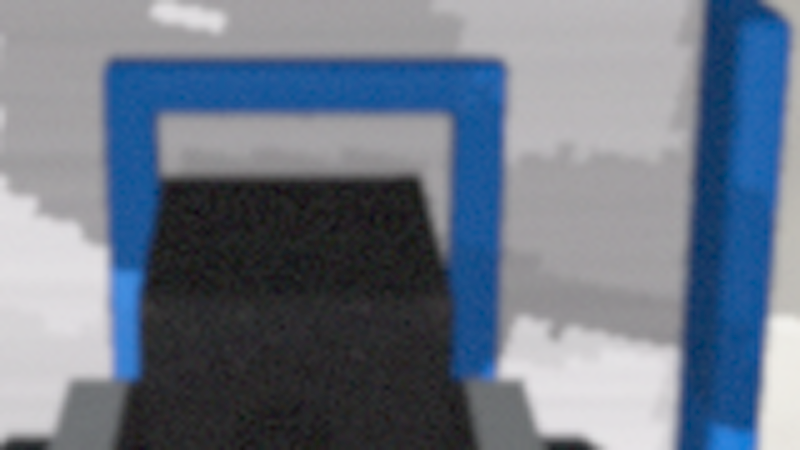

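Run:
```python
from h import *; import pickle
p,o=pickle.load(open('w4.pkl','rb'))
P=o['position'][:2];yaw=o['tool_rot'][2]; tx=np.array([np.cos(yaw),np.sin(yaw)]);ty=np.array([np.sin(yaw),-np.cos(yaw)])
q=lambda u:np.array(u)/5+[260,210]
for z,u in((.009,[(105,60),(505,60),(157,112),(453,112)]),(.025,[(163,180),(420,180)]),(.06,[(145,300),(450,300)])):
    w=back(p,q(u),z)[:,:2]-P; print(z,np.c_[w@tx,w@ty].round(4).tolist())
```

```text
0.009 [[0.0264, -0.0219], [0.0264, 0.0222], [0.0205, -0.0163], [0.0205, 0.0166]]
0.025 [[0.0177, -0.0145], [0.0177, 0.012]]
0.06 [[0.0184, -0.0133], [0.0184, 0.0122]]
```

```bash
python3 -m handwheel '[[0,0.03,0.2,0,0,0],[0,0,0.25,0,0,0],[0,0,0.2,0,0,0],[0,0,0.06,0,0,0],[0,0,0.04,0,0,0],[0,0,0,0,0,0]]'
```

```text
clock: 12.58
position: [0.5866, 0.2233, 0.0163]
tool_rot: [3.142, 0.0, 1.788]
force: [-0.1, -0.5, -0.5]
grip_width: 0.0257
```

```bash
python3 -m handwheel '[[0,0,0.03,0,0,0],[0,0,0,0,0,0]]'; python3 -m handwheel '[[0,0,0.02,0,0,0],[0,0,0,0,0,0]]'
```

```text
clock: 12.82
position: [0.5866, 0.2233, 0.0156]
tool_rot: [3.141, -0.0, 1.788]
force: [-0.5, -0.6, -1.3]
grip_width: 0.0255
clock: 13.08
position: [0.5866, 0.2233, 0.0155]
tool_rot: [3.141, -0.0, 1.788]
force: [-2.2, -0.4, 7.1]
grip_width: 0.0261
```

```bash
python3 -m handwheel '[[0,0,0,0,0,0],[0,0,0,0,0,0],[0,0,0,0,0,0],[0,0,-0.2,0,0,0],[0,0,-0.6,0,0,0],[0,0,-1,0,0,0],[0,0,-1,0,0,0],[0,0,-1,0,0,0]]' 0.06
python3 - <<'E'
from h import *; import pickle
p=grab('wrist','w5'); o=bot.observe(); print(o['position'],o['tool_rot'],o['grip_width'],o['force'])
pickle.dump((p,o),open('w5.pkl','wb'))
E
```

```text
clock: 14.08
position: [0.5867, 0.2233, 0.112]
tool_rot: [3.141, -0.0, 1.787]
force: [-0.2, -0.1, -0.2]
grip_width: 0.04
[0.58815379 0.22373585 0.11518349] [ 3.13709856e+00 -1.09403649e-03  1.78725232e+00] 0.04040397653184461 [ 2.46720515 -0.11089398  4.5899668 ]
```

View pics/w5.png

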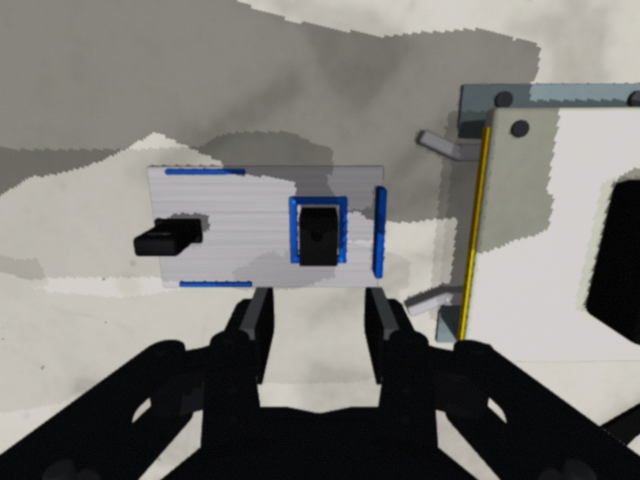

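Run:
```python
from h import *; import pickle
from scipy.optimize import least_squares
p3=pickle.load(open('w3.pkl','rb')); p5,o=pickle.load(open('w5.pkl','rb'))
im=p5['pixels']
A=np.radians(12.45); ex=np.array([np.cos(A),np.sin(A),0]); ey=np.array([-ex[1],ex[0],0]); c=np.array([.5467,.2143,0])
out=[]
for p,r,cc in((p3,(75,210),(140,270)),(p5,(150,300),(120,250))):
    s=5; x=cv2.resize(p['pixels'][r[0]:r[1],cc[0]:cc[1]],None,fx=s,fy=s,interpolation=cv2.INTER_CUBIC)
    x=(255*(x/255.)**.5).astype(np.uint8)
    for z in (.05,):
        pts=[c+(-.07+a)*ex+b*ey+[0,0,z] for a,b in((-.015,-.007),(.015,-.007),(.015,.007),(-.015,.007))]
        uv=((proj(p,pts)-[cc[0],r[0]]+.5)*s).astype(int); cv2.polylines(x,[uv],True,(0,0,255),1)
    pts=[c+a*ex+b*ey+[0,0,.005] for a,b in((-.09,-.05),(.09,-.05),(.09,.05),(-.09,.05))]
    uv=((proj(p,pts)-[cc[0],r[0]]+.5)*s).astype(int); cv2.polylines(x,[uv],True,(0,255,0),1)
    out.append(x[:600,:650])
cv2.imwrite('pics/z5a.png',out[0]);cv2.imwrite('pics/z5b.png',out[1])
m=cv2.cvtColor(im,cv2.COLOR_BGR2HSV); m=cv2.inRange(m,(105,150,60),(130,255,255))
x=cv2.resize(im[155:300,130:400],None,fx=2.9,fy=2.9,interpolation=cv2.INTER_CUBIC);cv2.imwrite('pics/z5c.png',(255*(x/255.)**.6).astype(np.uint8))
```

```text
(no output)
```

View pics/z5a.png

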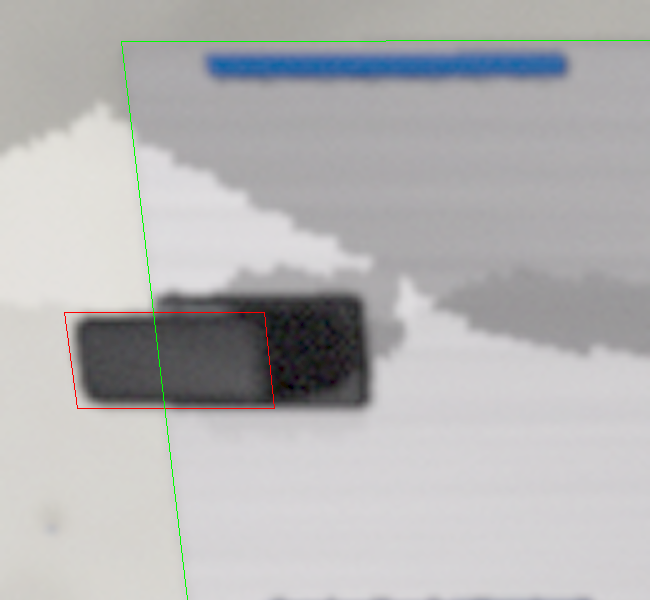

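View pics/z5b.png

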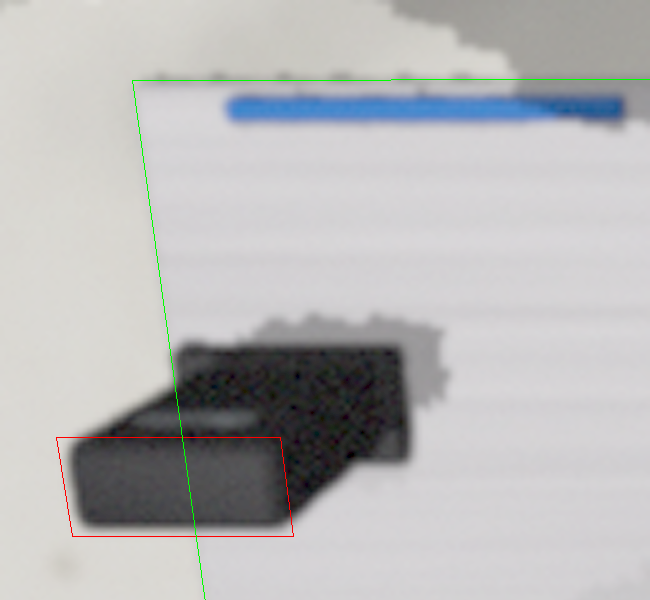

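View pics/z5c.png

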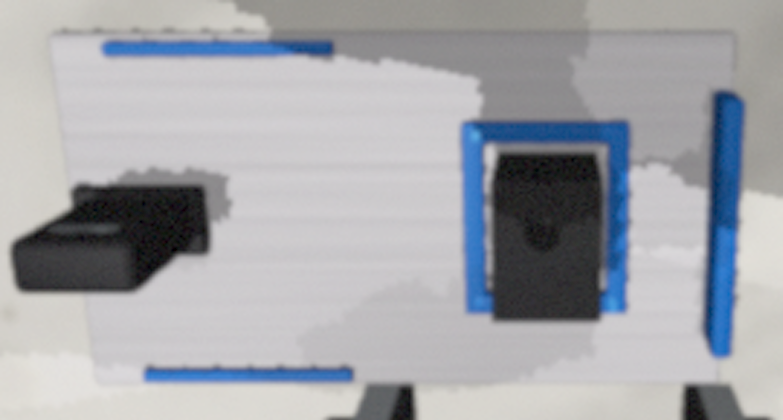

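```bash
python3 -m handwheel '[[0,0,0,0,0,-0.0278],[0,0,0,0,0,-0.0278],[0,0,0,0,0,-0.0278],[0,0,0,0,0,-0.0278],[0,0,0,0,0,-0.0278],[0,0,0,0,0,-0.0278],[0,0,0,0,0,-0.0278],[0,0,0,0,0,-0.0278]]' && python3 -m handwheel '[[0,0,0,0,0,-0.0276],[0.89,0,0,0,0,0],[0.89,0,0,0,0,0],[0.89,0,0,0,0,0],[0.89,0,0,0,0,0],[0.89,0,0,0,0,0],[0,0,0,0,0,0],[0,0,0,0,0,0]]'
python3 - <<'E'
from h import *; import pickle
p=grab('wrist','w6'); o=bot.observe(); print(o['position'],o['tool_rot'],o['grip_width'],o['force'])
pickle.dump((p,o),open('w6.pkl','wb'))
E
```

```text
clock: 15.12
position: [0.5869, 0.2232, 0.1111]
tool_rot: [-3.141, 0.001, -3.093]
force: [0.7, -0.2, -0.7]
grip_width: 0.0401
clock: 16.12
position: [0.4788, 0.1995, 0.1107]
tool_rot: [-3.142, 0.001, -2.925]
force: [-0.4, -0.1, 0.8]
grip_width: 0.04
[0.47878191 0.19954928 0.11046901] [ 3.14157159e+00  1.03397484e-03 -2.92502938e+00] 0.0399732347478399 [ 0.03439083 -0.47773875  0.14191062]
```

View pics/w6.png

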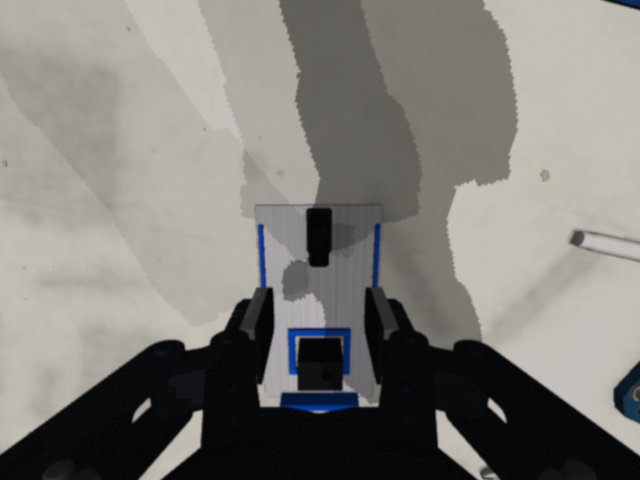

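```bash
python3 -m handwheel '[[0,0,0.6,0,0,0],[0,0,1,0,0,0],[0,0,1,0,0,0],[0,0,0.8,0,0,0],[0,0,0.32,0,0,0],[0,0,0,0,0,0]]' && python3 -m handwheel '[[0,0,0,0,0,0],[0,0,0,0,0,0],[0,0,0,0,0,0],[0,0,0,0,0,0]]' 1 40
python3 - <<'E'
from h import *; import pickle
p=grab('wrist','w7'); o=bot.observe(); print(o['position'],o['tool_rot'],o['grip_width'],o['force'])
pickle.dump((p,o),open('w7.pkl','wb'))
p=grab('top'); x=cv2.resize(p['pixels'][95:320,180:330],None,fx=2.66,fy=2.66,interpolation=cv2.INTER_CUBIC);cv2.imwrite('pics/z7.png',(255*(x/255.)**.7).astype(np.uint8)); pickle.dump(p,open('t7.pkl','wb'))
E
```

```text
clock: 16.92
position: [0.4777, 0.1992, 0.0164]
tool_rot: [-3.141, -0.001, -2.925]
force: [-0.7, -0.5, -0.2]
grip_width: 0.04
clock: 17.42
position: [0.4784, 0.1996, 0.0178]
tool_rot: [3.141, 0.001, -2.925]
force: [-2.1, -0.9, 7.2]
grip_width: 0.013
[0.47838556 0.19955095 0.01778625] [ 3.14133091e+00  1.21018679e-03 -2.92493305e+00] 0.012821899373676523 [-1.73709802 -1.13459762  6.87224186]
```

View pics/w7.png

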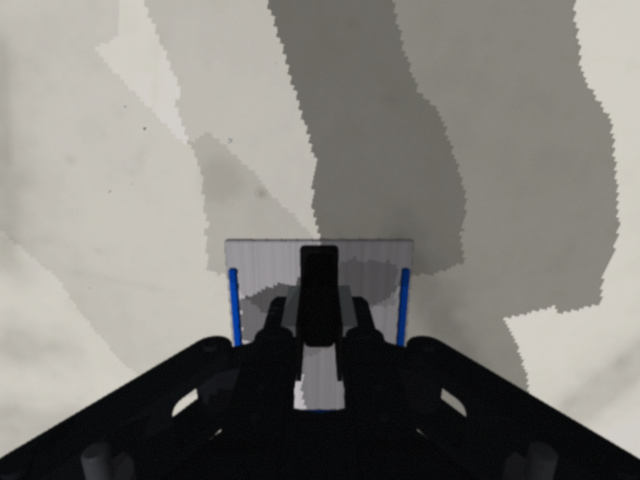

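View pics/z7.png

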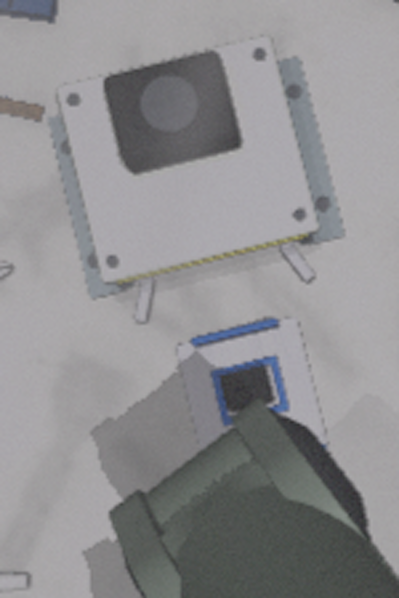

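```bash
python3 -m handwheel '[[0,0,-0.02,0,0,0],[0,0,0,0,0,0]]'
python3 - <<'E'
from h import *; import pickle
p3=pickle.load(open('w3.pkl','rb')); p5,o=pickle.load(open('w5.pkl','rb')); t7=pickle.load(open('t7.pkl','rb'))
for n,p in(('w3',p3),('w5',p5),('t7',t7)):
    h=cv2.cvtColor(p['pixels'],cv2.COLOR_BGR2HSV); m=cv2.inRange(h,(18,120,60),(35,255,255))
    k,l,st,_=cv2.connectedComponentsWithStats(cv2.dilate(m,np.ones((5,5))))
    i=1+np.argmax([ (m[l==j]>0).sum() for j in range(1,k)]); v,u=np.nonzero((m>0)&(l==i))
    w=back(p,np.c_[u,v],.053)[:,:2]; mu=w.mean(0); _,_,V=np.linalg.svd(w-mu,full_matrices=False); d=V[0]*np.sign(V[0][1])
    t=(w-mu)@d; e=np.array([mu+d*t.min(),mu+d*t.max()])
    print(n,len(u),(u.min(),u.max(),v.min(),v.max()),'yaw',round(np.degrees(np.arctan2(d[1],d[0]))-90,2),'len',round(np.ptp(t),4),'mid',e.mean(0).round(4))
    # bumper & plate
    m=cv2.inRange(h,(105,140,50),(130,255,255)); k,l,st,ce=cv2.connectedComponentsWithStats(m)
E
```

```text
clock: 17.77
position: [0.4781, 0.1994, 0.0178]
tool_rot: [3.142, 0.0, -2.925]
force: [-1.4, 0.1, 2.7]
grip_width: 0.0129
w3 1118 (np.int64(445), np.int64(471), np.int64(28), np.int64(242)) yaw 12.61 len 0.1523 mid [0.6849 0.2466]
w5 1462 (np.int64(457), np.int64(489), np.int64(127), np.int64(340)) yaw 12.6 len 0.1466 mid [0.6846 0.2484]
t7 3 (np.int64(633), np.int64(639), np.int64(63), np.int64(66)) yaw -29.25 len 0.0139 mid [ 0.9329 -0.5462]
```

```bash
python3 -m handwheel '[[-0.1,0.015,0,0,0,-0.0006],[-0.25,0.02,0,0,0,0],[-0.35,0.02,0,0,0,0],[-0.35,0.02,0,0,0,0],[-0.35,0,0,0,0,0],[-0.3,0,0,0,0,0],[-0.15,0,0,0,0,0],[0,0,0,0,0,0]]'
python3 - <<'E'
from h import *; import pickle
o=bot.observe(); print(o['force'],o['position'])
p=grab('top'); x=cv2.resize(p['pixels'][95:320,180:330],None,fx=2.66,fy=2.66,interpolation=cv2.INTER_CUBIC);cv2.imwrite('pics/z8.png',(255*(x/255.)**.7).astype(np.uint8)); pickle.dump(p,open('t8.pkl','wb'))
p=grab('side'); x=cv2.resize(p['pixels'][170:290,230:430],None,fx=4,fy=4,interpolation=cv2.INTER_CUBIC);cv2.imwrite('pics/z8s.png',x)
E
```

```text
clock: 18.77
position: [0.523, 0.2114, 0.0178]
tool_rot: [3.142, 0.0, -2.921]
force: [-0.2, -0.4, 4.3]
grip_width: 0.0127
[-0.1766407  -0.43837758  4.29022502] [0.52296885 0.21144161 0.01779532]
```

View pics/z8.png

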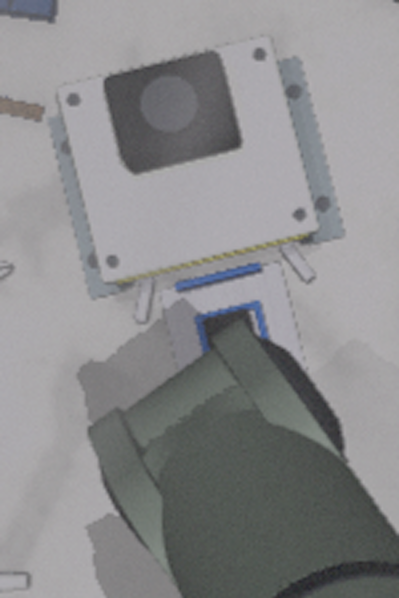

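View pics/z8s.png

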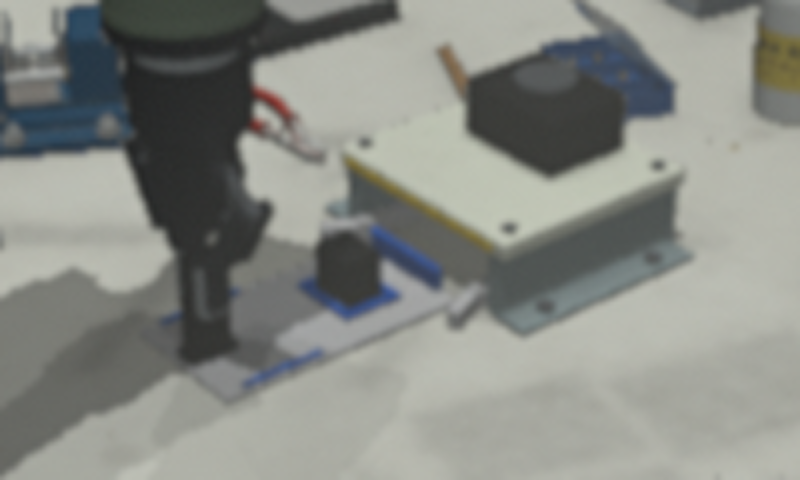

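```bash
python3 -m handwheel '[[-0.1,0,0,0,0,0],[-0.15,0,0,0,0,0],[-0.2,0,0,0,0,0],[-0.2,0,0,0,0,0]]';python3 -m handwheel '[[-0.25,0,0,0,0,0],[-0.25,0,0,0,0,0],[-0.25,0,0,0,0,0],[-0.25,0,0,0,0,0]]'
```

```text
clock: 19.38
position: [0.5381, 0.2149, 0.0178]
tool_rot: [-3.141, -0.001, -2.921]
force: [-4.6, -1.3, 9.4]
grip_width: 0.0133
clock: 19.88
position: [0.5626, 0.2204, 0.0178]
tool_rot: [-3.141, -0.001, -2.921]
force: [-4.6, -1.1, 10.5]
grip_width: 0.0127
```

```bash
python3 -m handwheel '[[-0.25,0,-0.015,0,0,0],[-0.25,0,-0.015,0,0,0],[-0.25,0,0,0,0,0],[-0.25,0,0,0,0,0],[-0.15,0,0,0,0,0]]';python3 -m handwheel '[[-0.06,0,0,0,0,0],[-0.06,0,0,0,0,0]]'
```

```text
clock: 20.5
position: [0.5913, 0.2267, 0.0182]
tool_rot: [-3.142, -0.0, -2.921]
force: [-0.5, -0.2, -2.4]
grip_width: 0.0131
clock: 20.75
position: [0.5938, 0.2273, 0.0182]
tool_rot: [-3.142, -0.0, -2.921]
force: [-0.8, 0.7, -2.6]
grip_width: 0.0135
```

```bash
cat > ok.py <<'E'
import sys
from h import *
o=bot.observe(); f=o['force']; a=-(f[0]*.976+f[1]*.218); print('push',round(a,2),'lat',round(-f[0]*.218+f[1]*.976,2)); sys.exit(0 if a<float(sys.argv[1]) else 1)
E
python3 -m handwheel '[[-0.06,0,0.008,0,0,0],[-0.06,0,0,0,0,0],[-0.06,0,0,0,0,0],[-0.06,0,0,0,0,0]]' && python3 ok.py 4 && python3 -m handwheel '[[-0.05,0,0,0,0,0],[-0.05,0,0,0,0,0]]' && python3 ok.py 4 && python3 -m handwheel '[[-0.05,0,0,0,0,0]]' && python3 ok.py 4
```

```text
clock: 21.25
position: [0.5998, 0.2287, 0.0181]
tool_rot: [3.142, 0.0, -2.921]
force: [-1.1, 0.4, -2.3]
grip_width: 0.0127
push 0.99 lat 0.6
clock: 21.5
position: [0.6022, 0.2292, 0.0181]
tool_rot: [-3.142, -0.0, -2.921]
force: [0.1, 0.1, -3.3]
grip_width: 0.0128
push -0.09 lat 0.07
clock: 21.62
position: [0.6035, 0.2294, 0.0181]
tool_rot: [-3.142, -0.0, -2.921]
force: [-0.6, 0.3, -2.2]
grip_width: 0.0126
push 0.54 lat 0.39
```

```bash
python3 -m handwheel '[[-0.05,0,0.015,0,0,0]]' && python3 ok.py 4 && python3 -m handwheel '[[-0.05,0,0.005,0,0,0]]' && python3 ok.py 4 && python3 -m handwheel '[[-0.05,0,0,0,0,0]]' && python3 ok.py 4 && python3 -m handwheel '[[-0.05,0,0,0,0,0]]' && python3 ok.py 4
```

```text
clock: 21.75
position: [0.6047, 0.2298, 0.0178]
tool_rot: [3.142, -0.0, -2.921]
force: [-4.4, -1.1, 5.6]
grip_width: 0.0132
push 4.52 lat -0.12
```

```bash
python3 -m handwheel '[[-0.02,0,-0.006,0,0,0]]'; python3 ok.py 4 && python3 -m handwheel '[[-0.05,0,0,0,0,0]]' && python3 ok.py 4 && python3 -m handwheel '[[-0.05,0,0,0,0,0]]' && python3 ok.py 4 && python3 -m handwheel '[[-0.05,0,0,0,0,0]]' && python3 ok.py 4
```

```text
clock: 21.88
position: [0.6052, 0.2299, 0.0179]
tool_rot: [3.142, 0.0, -2.921]
force: [-0.5, -0.8, -3.1]
grip_width: 0.0125
push 0.65 lat -0.71
clock: 22.0
position: [0.6064, 0.2301, 0.0179]
tool_rot: [-3.142, -0.0, -2.921]
force: [-0.8, -0.7, -2.9]
grip_width: 0.0129
push 0.94 lat -0.5
clock: 22.12
position: [0.6076, 0.2304, 0.0179]
tool_rot: [-3.142, 0.0, -2.921]
force: [-1.6, 0.0, -3.0]
grip_width: 0.013
push 1.53 lat 0.38
clock: 22.25
position: [0.6089, 0.2307, 0.0179]
tool_rot: [3.142, 0.0, -2.921]
force: [-1.2, 0.1, -1.7]
grip_width: 0.013
push 1.18 lat 0.38
```

```bash
python3 -m handwheel '[[-0.05,0,0.002,0,0,0]]'; python3 ok.py 4 && python3 -m handwheel '[[-0.05,0,0,0,0,0]]' && python3 ok.py 4 && python3 -m handwheel '[[-0.05,0,0,0,0,0]]' && python3 ok.py 4 && python3 -m handwheel '[[-0.05,0,0,0,0,0]]' && python3 ok.py 4 && python3 -m handwheel '[[-0.05,0,0,0,0,0]]' && python3 ok.py 4 && python3 -m handwheel '[[-0.05,0,0,0,0,0]]' && python3 ok.py 4 && python3 -m handwheel '[[-0.05,0,0,0,0,0]]' && python3 ok.py 4 && python3 -m handwheel '[[-0.05,0,0,0,0,0]]' && python3 ok.py 4
```

```text
clock: 22.38
position: [0.6101, 0.2309, 0.0179]
tool_rot: [-3.142, -0.0, -2.921]
force: [-1.7, -0.7, -0.5]
grip_width: 0.0126
push 1.76 lat -0.28
clock: 22.5
position: [0.6113, 0.2312, 0.0179]
tool_rot: [-3.142, -0.0, -2.921]
force: [-1.5, -0.7, 0.4]
grip_width: 0.0128
push 1.59 lat -0.37
clock: 22.62
position: [0.6125, 0.2315, 0.0179]
tool_rot: [3.142, 0.0, -2.921]
force: [-2.2, 0.3, -0.7]
grip_width: 0.0129
push 2.06 lat 0.78
clock: 22.75
position: [0.6138, 0.2318, 0.0179]
tool_rot: [-3.142, 0.0, -2.921]
force: [-2.2, -0.1, 0.5]
grip_width: 0.0131
push 2.2 lat 0.42
clock: 22.88
position: [0.6149, 0.232, 0.0179]
tool_rot: [-3.142, -0.0, -2.921]
force: [-1.3, -1.2, 1.5]
grip_width: 0.0127
push 1.56 lat -0.84
clock: 23.0
position: [0.6162, 0.2323, 0.0179]
tool_rot: [-3.142, 0.0, -2.921]
force: [-2.2, -0.4, 1.3]
grip_width: 0.0125
push 2.19 lat 0.09
clock: 23.12
position: [0.6174, 0.2326, 0.0179]
tool_rot: [3.142, 0.0, -2.921]
force: [-3.0, -0.5, 1.5]
grip_width: 0.0131
push 3.04 lat 0.15
clock: 23.25
position: [0.6186, 0.2328, 0.0179]
tool_rot: [-3.142, 0.0, -2.921]
force: [-2.2, -0.5, 2.1]
grip_width: 0.0128
push 2.26 lat -0.05
```

Friction level about 2 N now, Fz ≈ 0–2. I'll carry on with the guard at 5 N.

```bash
python3 -m handwheel '[[-0.05,0,-0.001,0,0,0]]'; python3 ok.py 5 && python3 -m handwheel '[[-0.05,0,0,0,0,0]]' && python3 ok.py 5 && python3 -m handwheel '[[-0.05,0,0,0,0,0]]' && python3 ok.py 5 && python3 -m handwheel '[[-0.05,0,0,0,0,0]]' && python3 ok.py 5 && python3 -m handwheel '[[-0.05,0,0,0,0,0]]' && python3 ok.py 5 && python3 -m handwheel '[[-0.05,0,0,0,0,0]]' && python3 ok.py 5 && python3 -m handwheel '[[-0.05,0,0,0,0,0]]' && python3 ok.py 5 && python3 -m handwheel '[[-0.05,0,0,0,0,0]]' && python3 ok.py 5
```

```text
clock: 23.38
position: [0.6198, 0.2331, 0.0179]
tool_rot: [-3.142, 0.0, -2.921]
force: [-2.3, 0.0, 1.2]
grip_width: 0.0127
push 2.22 lat 0.51
clock: 23.5
position: [0.621, 0.2334, 0.0179]
tool_rot: [-3.142, -0.0, -2.921]
force: [-2.9, -0.8, 2.1]
grip_width: 0.0128
push 2.99 lat -0.13
clock: 23.62
position: [0.6223, 0.2336, 0.0179]
tool_rot: [-3.142, 0.0, -2.921]
force: [-3.0, -0.7, 1.9]
grip_width: 0.0129
push 3.13 lat -0.06
clock: 23.75
position: [0.6235, 0.2339, 0.0179]
tool_rot: [-3.142, 0.0, -2.921]
force: [-2.8, -0.2, 2.5]
grip_width: 0.0127
push 2.78 lat 0.45
clock: 23.88
position: [0.6247, 0.2342, 0.0178]
tool_rot: [-3.142, -0.0, -2.921]
force: [-3.0, -1.6, 2.9]
grip_width: 0.0129
push 3.26 lat -0.96
clock: 24.0
position: [0.6259, 0.2345, 0.0179]
tool_rot: [3.142, 0.0, -2.921]
force: [-2.3, -0.5, 3.7]
grip_width: 0.0128
push 2.34 lat 0.03
clock: 24.12
position: [0.6272, 0.2347, 0.0179]
tool_rot: [3.142, 0.0, -2.921]
force: [-2.9, -0.3, 3.2]
grip_width: 0.0129
push 2.88 lat 0.34
clock: 24.25
position: [0.6284, 0.235, 0.0178]
tool_rot: [-3.142, -0.0, -2.921]
force: [-2.9, -0.8, 3.3]
grip_width: 0.0128
push 3.04 lat -0.15
```

```bash
python3 -m handwheel '[[-0.05,0,-0.003,0,0,0]]'; python3 ok.py 5 && python3 -m handwheel '[[-0.05,0,0,0,0,0]]' && python3 ok.py 5 && python3 -m handwheel '[[-0.05,0,0,0,0,0]]' && python3 ok.py 5 && python3 -m handwheel '[[-0.05,0,-0.001,0,0,0]]' && python3 ok.py 5 && python3 -m handwheel '[[-0.05,0,0,0,0,0]]' && python3 ok.py 5 && python3 -m handwheel '[[-0.05,0,0,0,0,0]]' && python3 ok.py 5 && python3 -m handwheel '[[-0.05,0,-0.001,0,0,0]]' && python3 ok.py 5 && python3 -m handwheel '[[-0.05,0,0,0,0,0]]' && python3 ok.py 5
```

```text
clock: 24.38
position: [0.6296, 0.2353, 0.0179]
tool_rot: [-3.142, -0.0, -2.921]
force: [-2.5, -0.1, 1.1]
grip_width: 0.0127
push 2.46 lat 0.5
clock: 24.5
position: [0.6308, 0.2356, 0.0179]
tool_rot: [-3.142, -0.0, -2.921]
force: [-1.8, -1.2, 1.3]
grip_width: 0.0128
push 2.04 lat -0.8
clock: 24.62
position: [0.632, 0.2358, 0.0179]
tool_rot: [-3.142, -0.0, -2.921]
force: [-2.4, -0.1, 1.4]
grip_width: 0.013
push 2.32 lat 0.4
clock: 24.75
position: [0.6332, 0.2361, 0.0179]
tool_rot: [-3.142, -0.0, -2.921]
force: [-1.5, -1.1, 0.6]
grip_width: 0.0129
push 1.75 lat -0.75
clock: 24.88
position: [0.6344, 0.2363, 0.0179]
tool_rot: [-3.142, -0.0, -2.921]
force: [-1.5, -0.3, 0.1]
grip_width: 0.0128
push 1.5 lat 0.06
clock: 25.0
position: [0.6357, 0.2366, 0.0179]
tool_rot: [-3.142, -0.0, -2.921]
force: [-2.3, -1.3, -0.1]
grip_width: 0.0131
push 2.51 lat -0.77
clock: 25.12
position: [0.6369, 0.2369, 0.0179]
tool_rot: [-3.142, -0.0, -2.921]
force: [-1.8, -1.0, -1.7]
grip_width: 0.0129
push 1.98 lat -0.56
clock: 25.25
position: [0.6381, 0.2372, 0.0179]
tool_rot: [-3.142, -0.0, -2.921]
force: [-0.9, -0.3, -0.6]
grip_width: 0.0126
push 0.98 lat -0.06
```

```bash
python3 -m handwheel '[[-0.05,0,0,0,0,0]]'; python3 ok.py 5 && python3 -m handwheel '[[-0.05,0,0,0,0,0]]' && python3 ok.py 5 && python3 -m handwheel '[[-0.05,0,0,0,0,0]]' && python3 ok.py 5 && python3 -m handwheel '[[-0.05,0,0,0,0,0]]' && python3 ok.py 5 && python3 -m handwheel '[[-0.05,0,0,0,0,0]]' && python3 ok.py 5 && python3 -m handwheel '[[-0.05,0,0,0,0,0]]' && python3 ok.py 5 && python3 -m handwheel '[[-0.05,0,0,0,0,0]]' && python3 ok.py 5 && python3 -m handwheel '[[-0.05,0,0,0,0,0]]' && python3 ok.py 5
```

```text
clock: 25.38
position: [0.6393, 0.2374, 0.0179]
tool_rot: [-3.142, -0.0, -2.921]
force: [-1.5, -0.1, -2.7]
grip_width: 0.013
push 1.51 lat 0.28
clock: 25.5
position: [0.6405, 0.2378, 0.0179]
tool_rot: [-3.142, -0.0, -2.921]
force: [-1.1, -0.3, -1.9]
grip_width: 0.0131
push 1.13 lat -0.02
clock: 25.62
position: [0.6418, 0.238, 0.0179]
tool_rot: [-3.142, -0.0, -2.921]
force: [-1.3, -0.4, -2.4]
grip_width: 0.0129
push 1.33 lat -0.1
clock: 25.75
position: [0.643, 0.2383, 0.0179]
tool_rot: [-3.142, -0.0, -2.921]
force: [-0.2, -0.8, -3.3]
grip_width: 0.0128
push 0.36 lat -0.7
clock: 25.88
position: [0.6442, 0.2386, 0.018]
tool_rot: [-3.142, -0.0, -2.921]
force: [-0.9, -0.5, -2.2]
grip_width: 0.0129
push 0.97 lat -0.26
clock: 26.0
position: [0.6454, 0.2388, 0.018]
tool_rot: [-3.142, -0.0, -2.921]
force: [-0.3, 0.4, -2.7]
grip_width: 0.0132
push 0.24 lat 0.42
clock: 26.12
position: [0.6466, 0.2391, 0.0179]
tool_rot: [-3.142, -0.0, -2.921]
force: [-1.4, 0.7, -3.2]
grip_width: 0.0125
push 1.2 lat 0.97
clock: 26.25
position: [0.6478, 0.2394, 0.0179]
tool_rot: [-3.142, -0.0, -2.921]
force: [-1.5, -0.2, -3.0]
grip_width: 0.0127
push 1.51 lat 0.12
```

```bash
python3 -m handwheel '[[-0.05,0,0.003,0,0,0]]'; python3 ok.py 5 && python3 -m handwheel '[[-0.05,0,0,0,0,0]]' && python3 ok.py 5 && python3 -m handwheel '[[-0.05,0,0,0,0,0]]' && python3 ok.py 5 && python3 -m handwheel '[[-0.05,0,0,0,0,0]]' && python3 ok.py 5 && python3 -m handwheel '[[-0.05,0,0,0,0,0]]' && python3 ok.py 5 && python3 -m handwheel '[[-0.05,0,0,0,0,0]]' && python3 ok.py 5
```

```text
clock: 26.38
position: [0.6491, 0.2397, 0.0179]
tool_rot: [-3.142, -0.0, -2.921]
force: [-1.7, 0.2, -2.0]
grip_width: 0.0128
push 1.59 lat 0.61
clock: 26.5
position: [0.6503, 0.24, 0.0179]
tool_rot: [3.142, -0.0, -2.921]
force: [-1.1, -0.6, -2.8]
grip_width: 0.0125
push 1.19 lat -0.36
clock: 26.62
position: [0.6514, 0.2402, 0.0179]
tool_rot: [-3.141, -0.0, -2.921]
force: [-3.5, -1.8, 0.6]
grip_width: 0.0126
push 3.79 lat -1.03
clock: 26.75
position: [0.652, 0.2403, 0.0178]
tool_rot: [-3.141, -0.002, -2.921]
force: [-8.9, -2.9, 5.1]
grip_width: 0.0126
push 9.32 lat -0.88
```

```bash
python3 -m handwheel '[[0,0,-0.003,0,0,0]]'; python3 ok.py 5;python3 -m handwheel '[[0,0,0,0,0,0]]'; python3 ok.py 5
```

```text
clock: 26.88
position: [0.6521, 0.2403, 0.0179]
tool_rot: [-3.141, -0.001, -2.921]
force: [-5.1, -2.1, -0.2]
grip_width: 0.0131
push 5.44 lat -0.97
clock: 27.0
position: [0.6521, 0.2403, 0.0179]
tool_rot: [-3.141, -0.001, -2.921]
force: [-5.9, -1.3, 1.1]
grip_width: 0.0127
push 6.06 lat 0.05
```

```bash
python3 -m handwheel '[[-0.02,0,-0.002,0,0,0]]'; python3 ok.py 11 && python3 -m handwheel '[[-0.02,0,-0.002,0,0,0]]'&& python3 ok.py 11; python3 -m handwheel '[[0,0,0,0,0,0]]'; python3 ok.py 5
```

```text
clock: 27.12
position: [0.6523, 0.2403, 0.0179]
tool_rot: [-3.141, -0.002, -2.921]
force: [-8.8, -3.1, 2.7]
grip_width: 0.013
push 9.24 lat -1.13
clock: 27.25
position: [0.6525, 0.2403, 0.0179]
tool_rot: [-3.141, -0.003, -2.921]
force: [-9.6, -3.1, 3.1]
grip_width: 0.0126
push 10.07 lat -0.93
clock: 27.38
position: [0.6525, 0.2404, 0.0179]
tool_rot: [-3.141, -0.003, -2.921]
force: [-8.5, -2.6, 2.4]
grip_width: 0.0132
push 8.88 lat -0.65
```

```bash
python3 -m handwheel '[[-0.02,0,-0.002,0,0,0]]'; python3 ok.py 12 && python3 -m handwheel '[[-0.02,0,-0.002,0,0,0]]'; python3 ok.py 12; python3 -m handwheel '[[0,0,0,0,0,0]]'; python3 ok.py 5
```

```text
clock: 27.5
position: [0.6527, 0.2404, 0.0179]
tool_rot: [-3.141, -0.003, -2.921]
force: [-11.9, -3.5, 4.0]
grip_width: 0.0132
push 12.33 lat -0.82
push 12.33 lat -0.82
clock: 27.62
position: [0.6527, 0.2404, 0.0179]
tool_rot: [-3.141, -0.003, -2.921]
force: [-10.8, -2.3, 4.1]
grip_width: 0.0127
push 11.05 lat 0.15
```

```bash
python3 -m handwheel '[[-0.01,0,-0.003,0,0,0],[0,0,0,0,0,0]]'; python3 ok.py 12; python3 -m handwheel '[[0,0,0,0,0,0],[0,0,0,0,0,0],[0,0,0,0,0,0]]'; python3 ok.py 5
```

```text
clock: 27.88
position: [0.6529, 0.2404, 0.0179]
tool_rot: [-3.141, -0.003, -2.921]
force: [-11.4, -3.2, 4.0]
grip_width: 0.0131
push 11.86 lat -0.62
clock: 28.25
position: [0.6529, 0.2405, 0.0179]
tool_rot: [-3.141, -0.003, -2.921]
force: [-10.7, -3.2, 3.7]
grip_width: 0.0128
push 11.17 lat -0.82
```

```bash
python3 -m handwheel '[[0.02,0,0,0,0,0],[0,0,0,0,0,0]]'; python3 ok.py 12; python3 -m handwheel '[[0,0,0,0,0,0],[0,0,0,0,0,0],[0,0,0,0,0,0],[0,0,0,0,0,0]]' 0.06; python3 ok.py 5
```

```text
clock: 28.5
position: [0.6528, 0.2404, 0.0179]
tool_rot: [-3.141, -0.002, -2.921]
force: [-8.0, -2.3, 0.7]
grip_width: 0.0129
push 8.35 lat -0.5
clock: 29.0
position: [0.654, 0.2408, 0.0183]
tool_rot: [3.142, 0.0, -2.921]
force: [0.3, -0.0, -0.2]
grip_width: 0.0401
push -0.26 lat -0.07
```

```bash
python3 -m handwheel '[[0,0,-0.3,0,0,0],[0,0,-0.8,0,0,0],[0,0,-1,0,0,0],[0,0,-1,0,0,0],[0,0,-1,0,0,0],[0.5,0,-0.5,0,0,0],[1,0,0,0,0,0],[1,0,0,0,0,0]]'
python3 - <<'E'
from h import *; import pickle
p=grab('wrist','w9'); o=bot.observe(); print(o['position'],o['tool_rot'])
pickle.dump((p,o),open('w9.pkl','wb'))
p=grab('top'); x=cv2.resize(p['pixels'][95:320,180:330],None,fx=2.66,fy=2.66,interpolation=cv2.INTER_CUBIC);cv2.imwrite('pics/z9.png',(255*(x/255.)**.7).astype(np.uint8))
p=grab('side'); x=cv2.resize(p['pixels'][170:290,230:430],None,fx=4,fy=4,interpolation=cv2.INTER_CUBIC);cv2.imwrite('pics/z9s.png',x)
E
```

```text
clock: 30.0
position: [0.5914, 0.2267, 0.1336]
tool_rot: [-3.142, -0.0, -2.921]
force: [0.6, -0.1, 0.5]
grip_width: 0.0407
[0.58873104 0.2261809  0.13362522] [-3.14135209e+00 -1.73751812e-03 -2.92041761e+00]
```

View pics/w9.png

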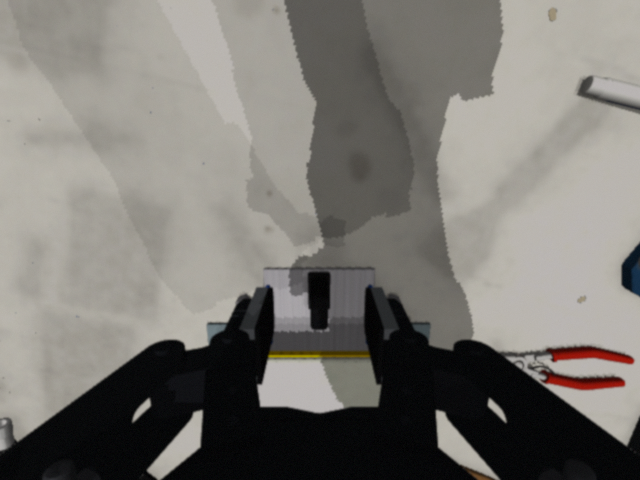

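View pics/z9s.png

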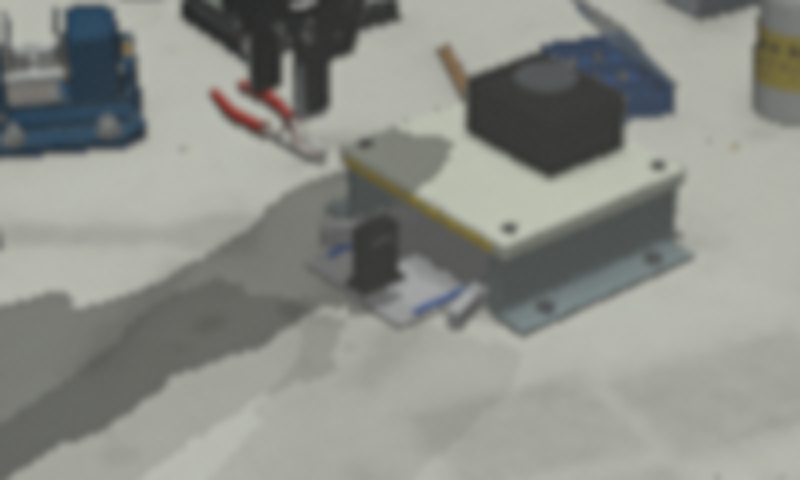

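```bash
python3 -m handwheel '[[0.8,1,0.5,0,0,0],[0.8,0.6,0.8,0,0,0],[0,0,0.5,0,0,0],[0,0,0,0,-0.0278,0],[0,0,0,0,-0.0278,0],[0,0,0,0,-0.0278,0],[0,0,0,0,-0.0278,0],[0,0,0,0,0,0]]'
python3 - <<'E'
from h import *; import pickle
p,o=pickle.load(open('w9.pkl','rb'))
B=np.array([.685,.2466]);A=np.radians(12.6);ex=np.array([np.cos(A),np.sin(A)]);ey=np.array([-ex[1],ex[0]])
w=back(p,[(265,268),(375,268)],.005)[:,:2]-B; print('rear edge bridge frame',np.c_[w@ex,w@ey].round(4))
p=grab('wrist'); cv2.imwrite('pics/w10.png',(255*(p['pixels']/255.)**.6).astype(np.uint8)); o=bot.observe(); print(o['position'],o['tool_rot'])
pickle.dump((p,o),open('w10.pkl','wb'))
E
```

```text
clock: 31.15
position: [0.5462, 0.2323, 0.0833]
tool_rot: [-3.069, 0.381, -2.923]
force: [0.4, 0.2, -0.0]
grip_width: 0.04
rear edge bridge frame [[-0.0549 -0.047 ]
 [-0.0549  0.0507]]
[0.54635534 0.23262062 0.08342826] [-3.07013397  0.38071603 -2.92377373]
```

View pics/w10.png

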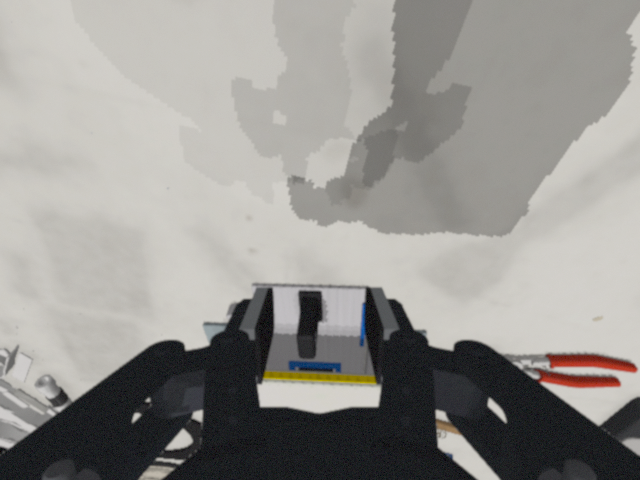

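```bash
python3 -m handwheel '[[0.9,0,0,0,0,0],[0.9,0,0,0,0,0],[0.9,0,0,0,0,0],[0.9,0,-0.2,0,0,0],[0,0,0,0,-0.02,0],[0,0,0,0,-0.02,0],[0,0,0,0,0,0]]'
python3 - <<'E'
from h import *
p=grab('wrist'); x=(255*(p['pixels']/255.)**.5).astype(np.uint8); cv2.imwrite('pics/w11.png',x); print(bot.observe()['qpos'])
cv2.imwrite('pics/z11.png',cv2.resize(x[270:420,200:440],None,fx=3.3,fy=3.3,interpolation=cv2.INTER_CUBIC))
E
```

```text
clock: 32.08
position: [0.4612, 0.1971, 0.0449]
tool_rot: [-3.011, 0.465, -2.901]
force: [0.5, -0.2, -0.3]
grip_width: 0.04
[-0.61767255  0.56415198 -0.17640033  2.39070178  1.91304661  0.46048632
 -0.84183415]
```

View pics/w11.png

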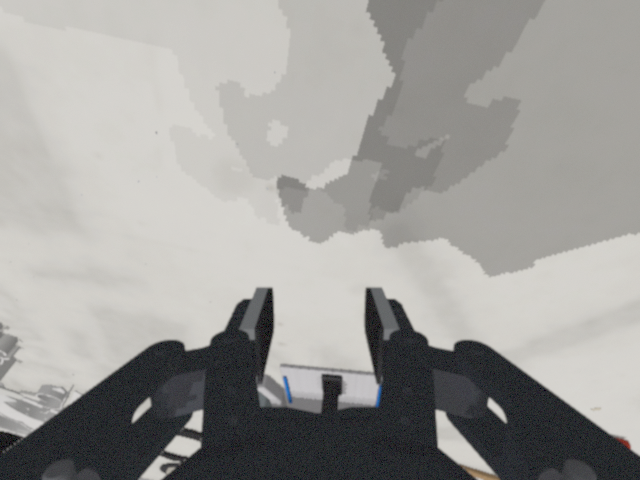

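View pics/z11.png

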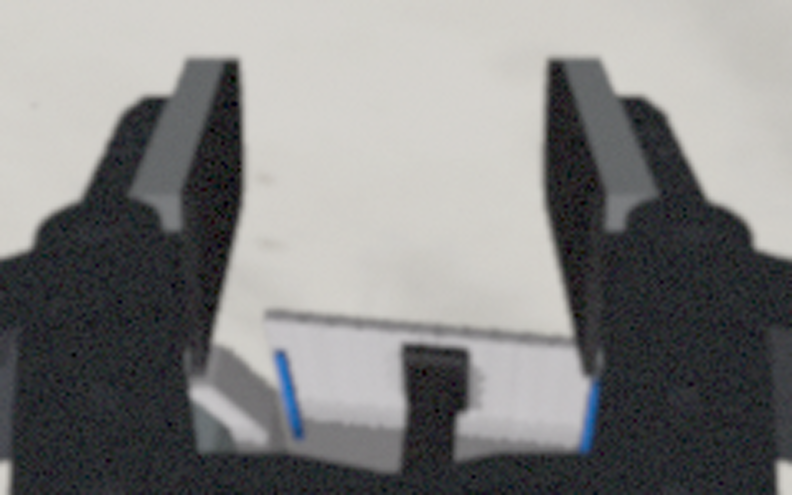

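```bash
python3 -m handwheel '[[0,0,-0.8,0,0.02,0],[0,0,-0.8,0,0.02,0],[0,0,0,0,0,0],[0,0,0,0,0,0]]'
python3 - <<'E'
from h import *
p=grab('side'); x=p['pixels'][200:270,300:370]; x=(255*(x/255.)**.5).astype(np.uint8); cv2.imwrite('pics/z12.png',cv2.resize(x,None,fx=8,fy=8,interpolation=cv2.INTER_CUBIC))
p=grab('top');x=cv2.resize(p['pixels'][95:320,120:450],None,fx=2.4,fy=2.4,interpolation=cv2.INTER_CUBIC);cv2.imwrite('pics/z12t.png',(255*(x/255.)**.7).astype(np.uint8))
for t in ['clip','pen','specimen','carriage']:
    for r in bot.trace(p,t)[:1]: print(t,round(r['score'],2),np.round(r['point'],1),r['region'].sum())
E
```

```text
clock: 32.62
position: [0.4545, 0.1782, 0.0557]
tool_rot: [-2.954, 0.359, -2.907]
force: [0.0, 0.5, 0.1]
grip_width: 0.0401
clip 0.6 [428.9 176.9] 315
pen 0.6 [159.7 313. ] 487
carriage 0.73 [264.  205.9] 1410
```

View pics/z12.png

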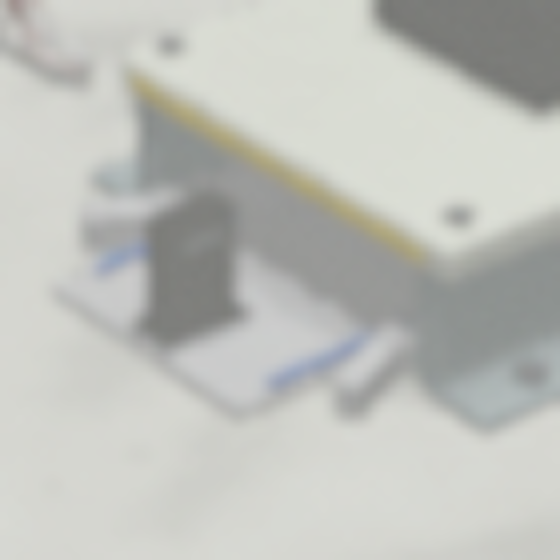

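View pics/z12t.png

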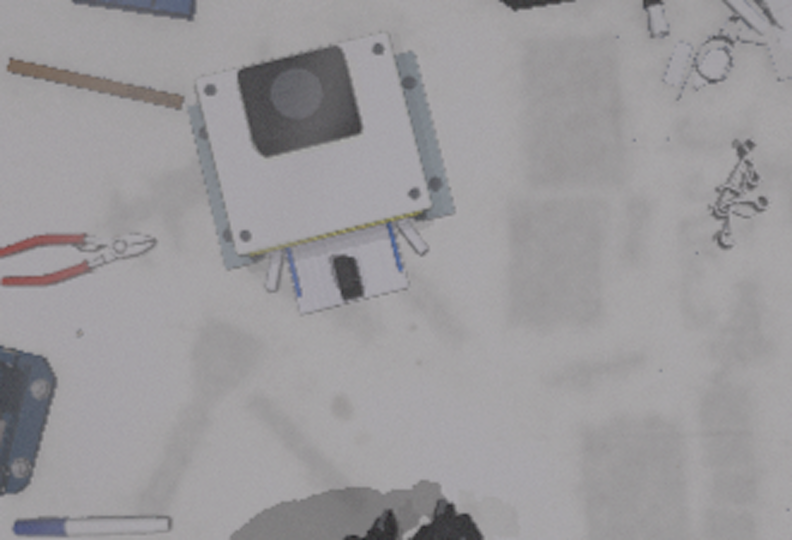

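```bash
python3 -c "
from workcell import bot
print(bot.job_done())"
```

```text
the job is handed in; nothing more can be done
None
```

The job is handed in at about 33 s. I set the block in the pocket and slid the carriage by its handle between the rails until it met the stop. I pressed it there for about half a second, then let go and backed the arm away.

**What the last checks showed**
- **Press:** the wrist force was 11–12 N along the push while holding. Part of that was friction, so I put the stop's share at roughly 8–10 N. The highest push I read was 12.3 N.
- **Sideways force:** it stayed around 1 N or less during the slide, so I saw no sign of the carriage binding on the rails.
- **Final position:** the last pictures show the carriage straight in the channel. From its rear edge its origin is about 35 mm past the deck's front edge, give or take 2 mm.
- **Bystanders:** the pen and the clip were re-detected within about 5 pixels of their starting places. At roughly 2 mm per pixel that is the detector's own scatter, and the arm never went near either one.

**Not confirmed**
- **Block under the deck:** it was seen seated in the pocket before the slide. I tried a tilted wrist view and the side camera afterwards, and neither could see it under the deck.
- **Contact with the stop after letting go:** I judged this from the release, where the stop was still loaded when the fingers opened. I did not measure it.
- **Handle lift:** for parts of the slide the tool pulled up on the handle by about 2–3 N, so the rear may have lifted by some tenths of a millimetre. I corrected this as I went and saw no sign of contact with the deck.

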